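Tighten the clamp screw of a dry-block heater

TASK

The aluminium block of the little dry-block heater has just been changed and its slotted centre screw is only finger-tight. Draw the flat screwdriver from the tool stand, keep its blade seated in the slot with light pressure and turn the screw clockwise until it is firm, without pressing hard or overtightening it; then put the screwdriver back upright in its hole, all the way down. Leave the vials standing in the block, and everything else, as they are.

Things in the scene. Friction and masses are not known exactly. Their poses are not given: they have to be found in the camera images.
- screw_slot (a point): Slotted steel cheese-head screw, head 18 mm across and 8.5 mm tall, upright on a washer in the middle of the heater's block. The point is the centre of the slot's mouth (top of the head, about 97 mm above the work surface). z is up, x lies along the slot. The slot runs right across the head, 3.6 mm wide, 4.5 mm deep. Tightens clockwise seen from above, sinking 0.6 mm per rad.
- screw: The same screw; origin on its axis, 8.5 mm below the slot's mouth. It turns with a drag of about 0.1 N m for some 0.15 to 0.75 rad until the head meets its washer; then the torque climbs at about 0.4 N m per rad: 0.13 N m is still slack, about 0.2 N m is firm, 0.3 N m too tight. At most 1.1 rad of turn in all; the blade has 0.2 rad of play in the slot. It stays where it is left.
- block: Aluminium block 64 x 92 mm, 24 mm tall, clamped on the heater by the screw, with four vial holes 17.5 mm wide and 20 mm deep at its corners (19 mm in x and 31 mm in y from the middle). Origin at the centre of its underside; its top is 86 mm above the work surface. Does not move.
- heater: White dry-block heater, 116 x 150 mm, 62 mm tall without the block, fixed to the work surface. Origin at the centre of its underside; -x is its front with the display, y along its width. The screw stands over its origin.
- driver_grip (a point): Flat screwdriver, 160 mm long, 110 g, standing blade down in the tool stand. The point is on its axis in the handle, 120 mm above the blade tip, 40 mm below the handle's top. z points from blade to handle, x along the blade's width. The handle is a hexagon 22 mm across flats, 94 mm long; pairs of flats face along its own y and 60 degrees to either side of y.
- driver_tip (a point): Centre of the screwdriver's blade tip, same axes as driver_grip. The blade is 12 mm wide (along x) and 2.4 mm thick (along y); the shank above it is 8 mm thick and the tip is 66 mm below the handle's lower end.
- stand_hole (a point): Mouth of the screwdriver's hole in the white tool stand (block 56 x 124 mm, 78 mm tall, fixed), on its top face, z up. Hole 15 mm wide, 72 mm deep. The handle's lower end rests on the stand's top, the blade tip then 66 mm below this point. A marker and forceps stand in two more holes, 56 and 80 mm away along the stand's -y, up to 75 mm above its top.
- vial_a_mid (a point): Vial 16 mm thick, 45 mm tall, standing loose in the block hole at +x, +y of the heater, 25 mm of it above the block. Point at half its height. Not to be disturbed.
- vial_b_mid (a point): The same kind of vial, in the hole at -x, -y of the heater.
- vial_c_mid (a point): The same kind of vial, in the hole at +x, -y of the heater.
- tape: Roll of tape lying on the work surface, 52 mm across, 19 mm tall, origin at the centre of its underside. Not to be disturbed.
- dish: Petri dish on the work surface, 62 mm across, 14 mm tall, origin at the centre of its underside. Not to be disturbed.
Mind the look-alikes: they are no part of the job. What is shaped like the part that bears driver_grip but purple or turquoise is not meant.

How it is judged:
By the outcome, as a careful person would: the job done as asked, in the order asked, and still so for the second after the job is handed in, with the robot touching nothing.
It also fails if it takes over 61 s, if anything falls off the work surface, if the arm or the gripper's body presses on something with over 40 N, if the wrist force passes 120 N, or if a joint passes its speed limit or range.

ROBOT

A 6-joint arm with a two-finger parallel gripper is mounted at the origin on a cart in front of the work surface, level with it; the furniture and walls round the work are solid. World frame = base frame: x ahead of the robot, y to its left, z up, the work surface at z = 0. Lengths are in m, angles in rad, forces in N, time in s.
With the tool pointing down it reaches from about 0.375 to 0.9 m from the base axis. Payload 3.1 kg.
Tool frame: the origin (TCP) lies on the centre line of the jaws, within the pads' length; the fingertips stand robot.tip_reach ahead of it and the grasp point (between the pads) is the TCP (robot.tip_reach is the distance from the TCP to the fingertips, in m); z points along the fingers, y is the direction in which the jaws open and shut (so a half turn about z gives the same grasp; the last joint's range is limited). The gripper opens to 87 mm and grips with 3 to 60 N. Pads are 19 mm wide; open, the fingers measure 117 mm over their backs; the gripper's body (75 mm by 190 mm) begins 51 mm behind the grasp point.
Start: joints at [-1.294, 0.527, 1.433, -0, 1.181, -0.178], TCP at [0.275, -0.561, 0.242] pointing down, gripper open.
Joint ranges: [-3.08, 3.08], [-0.75, 2.2], [0.22, 2.44], [-1.43, 4.57], [0, 2.65], [-2.85, 2.85]. Speed limits (rad/s): [2.79, 2.79, 3.14, 3.14, 3.14, 3.14].

INTERFACE

Orientations are given as a unit quaternion [x, y, z, w].
In Python, from rig import telemetry, viewer, robot gives the robot as it stands. The module is installed in compiled form; this text tells all that it offers.
- The arm moves only by the tool step_arm, never from a script. Its argument "targets" is a list of rows, each an object of numbers: "dx", "dy", "dz": the shift along the tool's x, y, z in m; "rx", "ry", "rz": the turn, a rotation vector about the tool's x, y, z in degrees. In form: [{"dx": .., "dy": .., "dz": .., "rx": .., "ry": .., "rz": ..}, ...]. A call has exactly 5 rows; each row is the pose to reach, as a shift and turn from the pose measured when the call began, along the tool's axes at that moment; what a row does not reach only later rows make up. A row lasts 1/8 s, in which the tool goes at most 62.5 mm and 10.7 degrees, less where a joint would pass 70% of its speed; a pose out of reach is approached as far as the arm can. A call with a gripper value outside its range is refused whole. "gripper" is the opening, from 0 (shut) to 1 (fully open), set as the call begins (left out, the last holds). The fingers move at their own pace and stop on an object; "force" is the grip in N (left out, the last holds). Time passes only in rows, so rows that repeat a pose let the fingers close, or fill a call up. It gives the time, the measured TCP pose, the force and the opening at its end, in the units of the state.
- telemetry.get_obs(): the state, without advancing time (a new reading comes with each control period).
- viewer.camera(name): name is "scene" or "top" or "wrist"; returns a dict with "img" (420x560x3 uint8, blue, green, red), "depth" (420x560 float32, m along the optical axis (not along the pixel's ray), 0 where there is no reading), "K" (3x3 intrinsics, pixels), "R" (3x3) and "t" (3): a world point X has camera coordinates R X + t. Camera axes: x right, y down, z forward; pixel columns grow to the right and rows downward; lengths in m; the calibration is good to about 2 mm. A picture is of the moment at which its call begins.
- robot.hand_in(): hands the job in, once; it reports no verdict.
The state is a dict: "time": time; "q": joint angles; "joint_velocities": joint speeds; "joint_torque": joint torques, N m; "position": TCP position; "tool_rot": TCP orientation; "ft_force": force on the tool from outside, world axes, zero at the start; "moment": the same for the moment, N m; "grip_width": finger opening in m.
Only numpy, scipy, OpenCV 4.12 (cv2) and the standard library are available. Lean on these libraries where they do the work, as an engineer would, in place of code of your own. Each camera call takes 0.05 s, during which the arm holds its last target.

## Working session

There is one attempt and no reset: what is moved stays moved. The work goes in short steps, Python scripts to look and compute and a tool call to move; the robot and the scene stay as the last step left them, time stands still between calls to the robot, and variables do not carry over. Pictures are saved under pics/ and viewed, and the job is handed in when it is done.

Besides the shell and the picture viewer there is one more tool, called as name([rows], argument=value, ...), one row to a line, values as JSON. step_arm: Moves the arm, as the interface text tells. Its arguments: {"type":"object","properties":{"targets":{"type":"array"},"gripper":{"type":"number"},"force":{"type":"number"}},"required":["targets"]}

```bash
mkdir -p pics; ls; python3 - <<'E'
from rig import telemetry, viewer, robot
import cv2,numpy as np
o=telemetry.get_obs()
for k,v in o.items(): print(k,np.round(v,4))
print(robot.tip_reach)
for n in ["scene","top","wrist"]:
    c=viewer.camera(n); cv2.imwrite(f"pics/{n}0.png",c["img"]); np.savez(f"{n}0.npz",**c)
    print(n,c["K"].round(1).tolist(),c["R"].round(3).tolist(),c["t"].round(3))
E
```

```text
pics
time 0.0
q [-1.2935  0.5285  1.4339  0.      1.1814 -0.1785]
joint_velocities [-0.0017  0.0022 -0.0006 -0.0005 -0.0001 -0.0014]
joint_torque [ 4.00000e-04 -4.40037e+01 -1.76595e+01  6.32000e-02  5.81000e-02
 -1.00000e-04]
position [ 0.2749 -0.5605  0.2405]
tool_rot [ 0.9741  0.2259 -0.     -0.0011]
ft_force [-0.0495 -0.1068 -0.3178]
moment [ 0.0041 -0.0039  0.0018]
grip_width 0.0873
0.019
scene [[382.6, 0.0, 282.4], [0.0, 382.6, 204.8], [0.0, 0.0, 1.0]] [[-0.783, -0.622, 0.008], [-0.457, 0.566, -0.686], [0.422, -0.541, -0.727]] [0.378 0.31  0.982]
top [[465.4, 0.0, 270.6], [0.0, 465.4, 204.3], [0.0, 0.0, 1.0]] [[0.09, -0.996, 0.001], [-0.969, -0.088, -0.229], [0.228, 0.019, -0.973]] [-0.048  0.531  1.049]
wrist [[375.6, 0.0, 276.3], [0.0, 375.6, 212.2], [0.0, 0.0, 1.0]] [[0.44, -0.898, -0.001], [-0.869, -0.427, 0.249], [-0.224, -0.108, -0.968]] [-0.623 -0.03   0.39 ]
```

View pics/scene0.png

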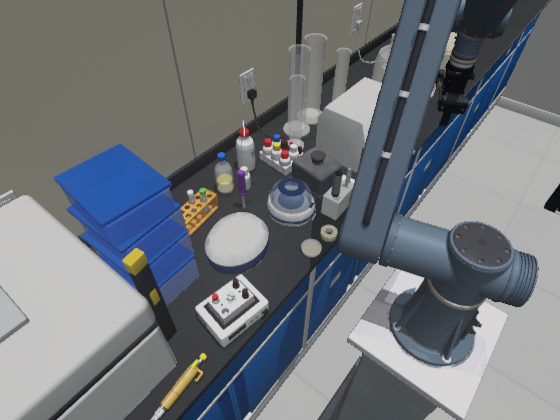

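View pics/top0.png

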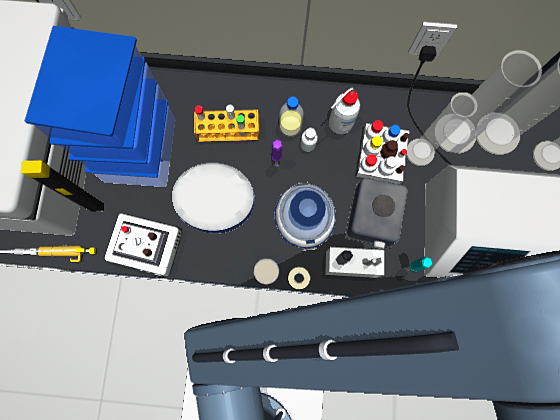

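View pics/wrist0.png

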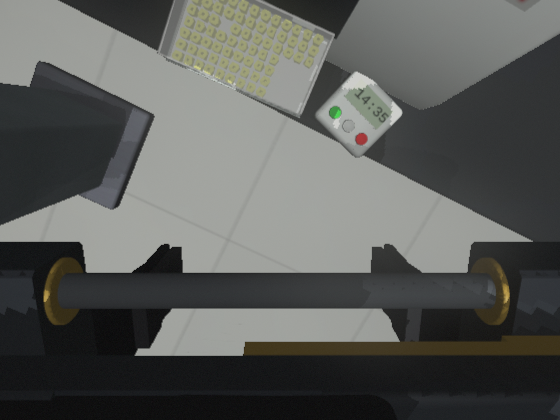

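The top view shows the heater at about (143,243) and the white stand at (355,260). There are three candidates for the screwdriver:
- **Dark handle**, standing in the stand at (345,256).
- **Purple look-alike** at (276,150).
- **Turquoise look-alike** at (420,265).

The dark one fits, since it stands in the white stand and is neither purple nor turquoise. I'll confirm with a crop.

```bash
python3 - <<'E'
import cv2,numpy as np
t=cv2.imread("pics/top0.png");s=cv2.imread("pics/scene0.png")
a=cv2.resize(t[225:295,310:440],None,fx=6,fy=6,interpolation=cv2.INTER_CUBIC)
cv2.imwrite("pics/c1.png",a)
b=cv2.resize(s[160:225,310:370],None,fx=6,fy=6,interpolation=cv2.INTER_CUBIC)
c=cv2.resize(t[205:280,100:185],None,fx=5,fy=5,interpolation=cv2.INTER_CUBIC)
h=max(b.shape[0],c.shape[0]);p=lambda i:cv2.copyMakeBorder(i,0,h-i.shape[0],0,0,cv2.BORDER_CONSTANT)
cv2.imwrite("pics/c2.png",np.hstack([p(b),p(c)]))
E
```

```text
(no output)
```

View pics/c1.png

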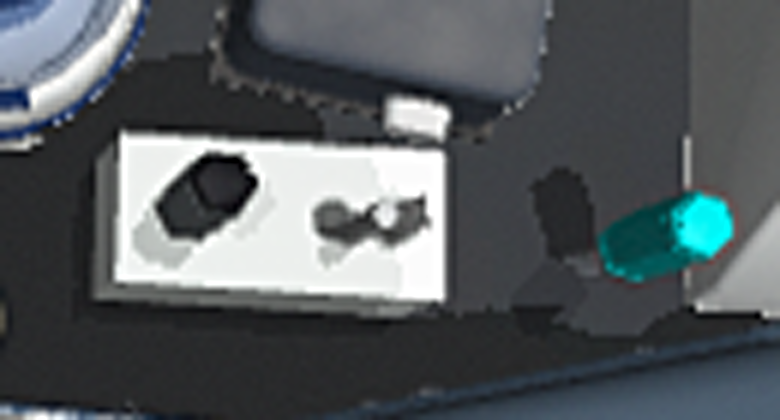

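View pics/c2.png

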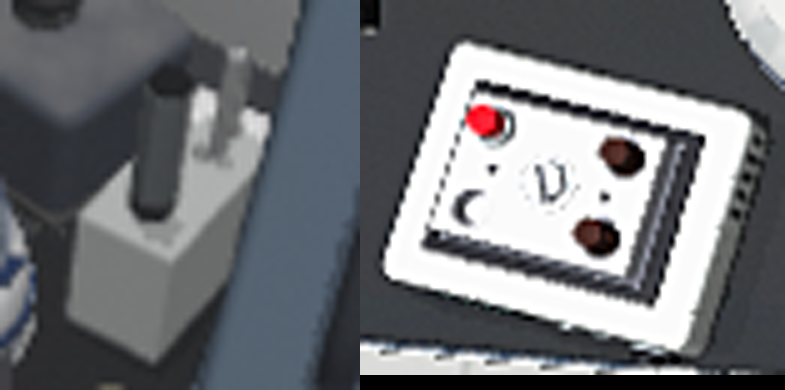

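The crop confirms it: a dark grey hexagonal handle upright in the white stand at top view (344,257). The heater has three vials and an empty hole at lower left (-x,+y). Next I measure coarse positions by casting rays.

```bash
cat > h.py <<'E'
import numpy as np,cv2
def ray(c,u,v,z):
    d=np.linalg.inv(c["K"])@np.array([u,v,1.0]); R=c["R"];t=c["t"]
    o=-R.T@t; d=R.T@d
    return o+d*(z-o[2])/d[2]
def proj(c,X):
    p=c["K"]@(c["R"]@np.asarray(X,float)+c["t"]); return p[:2]/p[2]
E
python3 - <<'E'
from h import *
np.set_printoptions(precision=4,suppress=True)
c=dict(np.load("top0.npz")); im=c["img"]
hsv=cv2.cvtColor(im,cv2.COLOR_BGR2HSV)
# stand white top
def big(mask,x0,y0,x1,y1):
    m=np.zeros_like(mask);m[y0:y1,x0:x1]=mask[y0:y1,x0:x1]
    cs,_=cv2.findContours(m,cv2.RETR_EXTERNAL,cv2.CHAIN_APPROX_NONE)
    return max(cs,key=cv2.contourArea)
v=hsv[...,2]
k=big(((v>185)).astype(np.uint8),315,235,390,290)
r=cv2.minAreaRect(k);print("stand",r)
P=np.array([ray(c,*p,0.078) for p in cv2.boxPoints(r)]);print(P,P.mean(0),np.linalg.norm(P-np.roll(P,1,0),axis=1))
e=[P[(i+1)%4]-P[i] for i in range(4)]
k=big(((v>200)).astype(np.uint8),100,205,185,280)
r=cv2.minAreaRect(k);print("heater",r)
P=np.array([ray(c,*p,0.062) for p in cv2.boxPoints(r)]);print(P,P.mean(0),np.linalg.norm(P-np.roll(P,1,0),axis=1))
# handle top
print("handle top",ray(c,310+224/6,225+180/6,0.172),"bottom",ray(c,310+185/6,225+210/6,0.078))
print("screw",ray(c,100+190/5,205+183/5,0.097))
print("red vial",ray(c,100+(485-360)/5,205+120/5,0.111),"br1",ray(c,100+(622-360)/5,205+155/5,0.111),"br2",ray(c,100+(597-360)/5,205+236/5,0.111))
s=dict(np.load("scene0.npz"))
print("scene handle top",ray(s,310+170/6,160+82/6,0.172))
d=c["depth"]; print(d[255,347],d[243,143])
E
```

```text
stand ((356.48565673828125, 260.75390625), (54.44115447998047, 24.470260620117188), 3.2397000789642334)
[[ 0.3854 -0.146   0.078 ]
 [ 0.4414 -0.1458  0.078 ]
 [ 0.4456 -0.2706  0.078 ]
 [ 0.3896 -0.2694  0.078 ]] [ 0.4155 -0.208   0.078 ] [0.1234 0.0561 0.1249 0.056 ]
heater ((140.8584747314453, 243.7452850341797), (62.77376937866211, 50.411319732666016), 15.945395469665527)
[[0.3676 0.3734 0.062 ]
 [0.4844 0.3604 0.062 ]
 [0.4561 0.212  0.062 ]
 [0.341  0.2284 0.062 ]] [0.4123 0.2935 0.062 ] [0.1475 0.1175 0.1511 0.1163]
handle top [ 0.4137 -0.1719  0.172 ] bottom [ 0.4138 -0.1723  0.078 ]
screw [0.4115 0.2903 0.097 ]
red vial [0.4354 0.3197 0.111 ] br1 [0.4252 0.256  0.111 ] br2 [0.3881 0.2617 0.111 ]
scene handle top [ 0.4103 -0.1693  0.172 ]
0.97092617 1.0623589
```

```bash
cat >> h.py <<'E'
def cloud(c):
    d=c["depth"];v,u=np.indices(d.shape)
    X=np.stack([(u-c["K"][0,2])/c["K"][0,0]*d,(v-c["K"][1,2])/c["K"][1,1]*d,d],-1)
    return (X-c["t"])@c["R"],d>0
E
python3 - <<'E'
from h import *
np.set_printoptions(precision=3,suppress=True,linewidth=200)
w=dict(np.load("wrist0.npz"))
from scipy.spatial.transform import Rotation as Ro
Rt=Ro.from_quat([0.9741,0.2259,0,-0.0011]).as_matrix()
cp=-w["R"].T@w["t"];print("cam in tool",Rt.T@(cp-[0.2749,-0.5605,0.2405]));print((w["R"]@Rt))
pts=[]
for n in("top0","scene0"):
    X,m=cloud(dict(np.load(n+".npz")));pts.append(X[m])
    P=X[m]
    H={}
    print(n)
    for cx,cy in((0.414,-0.172),(0.412,0.290)):
        xs=np.arange(-0.16,0.241,0.04);ys=np.arange(0.2,-0.21,-0.04)
        G=np.full((len(xs),len(ys)),np.nan)
        for i,x in enumerate(xs):
            for j,y in enumerate(ys):
                k=(abs(P[:,0]-cx-x)<.02)&(abs(P[:,1]-cy-y)<.02)
                if k.sum()>1:G[i,j]=P[k,2].max()
        print("rows x up",cx,cy);print("y",ys+cy)
        for x,g in list(zip(xs,G))[::-1]:print(round(x+cx,2),g)
E
```

```text
cam in tool [ 0.068 -0.001 -0.144]
[[-0.     1.    -0.001]
 [-0.968 -0.    -0.25 ]
 [-0.25   0.001  0.968]]
top0
rows x up 0.414 -0.172
y [ 0.028 -0.012 -0.052 -0.092 -0.132 -0.172 -0.212 -0.252 -0.292 -0.332 -0.372]
0.65 [0.007 0.163 0.006 0.006 0.009 0.006 0.09  0.092 0.091 0.067 0.163]
0.61 [0.007 0.008 0.009 0.066 0.007 0.009 0.094 0.095 0.094 0.086 0.212]
0.57 [0.072 0.062 0.116 0.119 0.111 0.005 0.099 0.126 0.118 0.091 0.214]
0.53 [0.076 0.101 0.124 0.123 0.12  0.053 0.123 0.125 0.124 0.082 0.213]
0.49 [0.052 0.101 0.122 0.124 0.12  0.081 0.095 0.098 0.097 0.006 0.213]
0.45 [0.007 0.043 0.107 0.111 0.1   0.084 0.083 0.093 0.096 0.007 0.211]
0.41 [0.018 0.019 0.006 0.022 0.085 0.176 0.148 0.149 0.007 0.165 0.123]
0.37 [0.02  0.02  0.024 0.025 0.082 0.083 0.083 0.083 0.007 0.009 0.005]
0.33 [0.019 0.018 0.023 0.023 0.771 0.828 0.834 0.005   nan   nan   nan]
0.29 [-0.886  0.568  0.637  0.707  0.777  0.827  0.834    nan    nan    nan    nan]
0.25 [0.5   0.584 0.652 0.724 0.779 0.819 0.831   nan   nan   nan   nan]
rows x up 0.412 0.29
y [0.49 0.45 0.41 0.37 0.33 0.29 0.25 0.21 0.17 
[... 1998 characters left out ...]
93 0.102 0.106 0.102]
0.57 [0.315 0.383 0.383 0.384 0.384 0.383 0.296 0.107 0.115 0.116 0.115]
0.53 [0.314 0.307 0.336 0.006 0.007 0.005 0.077 0.11  0.116 0.117 0.116]
0.49 [0.314 0.339 0.338 0.059 0.062 0.006 0.005 0.103 0.115 0.114 0.11 ]
0.45 [0.314 0.307 0.007 0.063 0.115 0.09  0.112 0.066 0.087 0.102 0.082]
0.41 [0.312 0.306 0.022 0.065 0.112 0.113 0.113 0.062 0.005 0.006 0.006]
0.37 [0.027 0.031 0.023 0.063 0.091 0.109 0.113 0.061 0.006 0.006 0.005]
0.33 [0.004 0.004 0.005 0.005 0.005 0.057 0.059 0.058 0.005 0.004 0.004]
0.29 [   nan    nan    nan    nan    nan    nan -0.896 -0.888 -0.888 -0.89  -0.887]
0.25 [   nan    nan    nan    nan    nan    nan    nan -0.896 -0.89   0.32   0.388]
```

step_arm([
  {"dx": 0,"dy": 0,"dz": -0.05},
  {"dx": 0.03,"dy": -0.03,"dz": -0.09},
  {"dx": 0.07,"dy": -0.07,"dz": -0.09},
  {"dx": 0.11,"dy": -0.11,"dz": -0.09},
  {"dx": 0.15,"dy": -0.15,"dz": -0.09},
], gripper=0.55)

```text
invalid input
```

step_arm([
  {"dx": 0.04,"dy": -0.04,"dz": 0},
  {"dx": 0.08,"dy": -0.08,"dz": 0},
  {"dx": 0.12,"dy": -0.11,"dz": 0},
  {"dx": 0.15,"dy": -0.14,"dz": 0},
  {"dx": 0.15,"dy": -0.14,"dz": 0},
])

```text
invalid input
```

```bash
python3 - <<'E'
from rig import telemetry, viewer, robot
import cv2,numpy as np
o=telemetry.get_obs()
for k in("time","q","position","tool_rot","ft_force","grip_width"): print(k,np.round(o[k],4))
for n in ["wrist"]:
    c=viewer.camera(n); cv2.imwrite(f"pics/{n}1.png",c["img"]); np.savez(f"{n}1.npz",**c)
E
```

```text
time 0.15
q [-1.2934  0.5282  1.4337 -0.      1.1814 -0.1785]
position [ 0.275  -0.5606  0.2408]
tool_rot [ 9.741e-01  2.259e-01 -0.000e+00 -8.000e-04]
ft_force [ 0.5015  0.4285 -0.9245]
grip_width 0.087
```

View pics/wrist1.png

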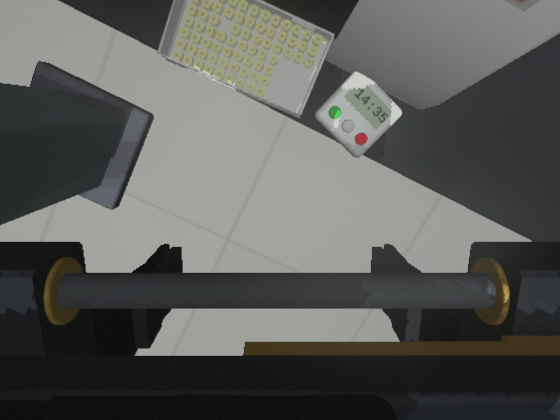

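The moves were refused, probably because each row needs all six numbers. The arm hasn't moved. I'll try again with full rows.

step_arm([
  {"dx": 0,"dy": 0,"dz": -0.05,"rx": 0,"ry": 0,"rz": 0},
  {"dx": 0.03,"dy": -0.03,"dz": -0.09,"rx": 0,"ry": 0,"rz": 0},
  {"dx": 0.07,"dy": -0.07,"dz": -0.09,"rx": 0,"ry": 0,"rz": 0},
  {"dx": 0.11,"dy": -0.11,"dz": -0.09,"rx": 0,"ry": 0,"rz": 0},
  {"dx": 0.15,"dy": -0.15,"dz": -0.09,"rx": 0,"ry": 0,"rz": 0},
], gripper=0.55)

```text
time: 0.82
position: [0.344, -0.3584, 0.3312]
tool_rot: [0.974, 0.226, 0.0, -0.001]
ft_force: [0.5, -0.0, 0.8]
grip_width: 0.05
```

step_arm([
  {"dx": 0.04,"dy": -0.04,"dz": 0,"rx": 0,"ry": 0,"rz": 0},
  {"dx": 0.08,"dy": -0.08,"dz": 0,"rx": 0,"ry": 0,"rz": 0},
  {"dx": 0.12,"dy": -0.11,"dz": 0,"rx": 0,"ry": 0,"rz": 0},
  {"dx": 0.145,"dy": -0.136,"dz": 0,"rx": 0,"ry": 0,"rz": 0},
  {"dx": 0.145,"dy": -0.136,"dz": 0,"rx": 0,"ry": 0,"rz": 0},
])

```text
time: 1.45
position: [0.4145, -0.1702, 0.3314]
tool_rot: [0.974, 0.228, 0.0, -0.001]
ft_force: [-0.4, -0.3, 0.8]
grip_width: 0.0479
```

```bash
python3 - <<'E'
from rig import telemetry, viewer, robot
import cv2,numpy as np
o=telemetry.get_obs()
for k in("time","q","position","tool_rot","ft_force","grip_width"): print(k,np.round(o[k],4))
for n in ["wrist"]:
    c=viewer.camera(n); cv2.imwrite(f"pics/{n}2.png",c["img"]); np.savez(f"{n}2.npz",**c)
E
```

```text
time 1.45
q [-6.4080e-01  1.7320e-01  1.7297e+00  1.3000e-03  1.2402e+00  4.7010e-01]
position [ 0.4145 -0.1702  0.3314]
tool_rot [ 0.9737  0.2277  0.     -0.001 ]
ft_force [-0.4202 -0.2508  0.7549]
grip_width 0.0479
```

View pics/wrist2.png

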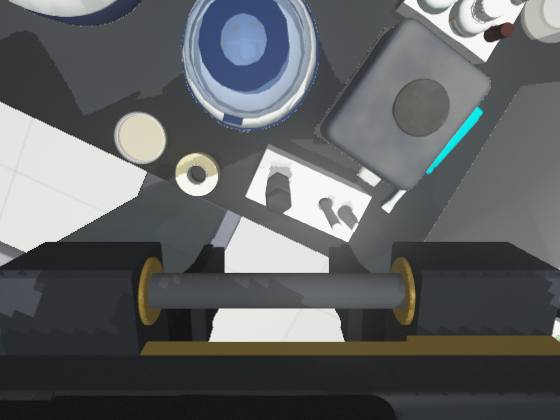

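The wrist view shows the dark hexagonal handle in the white stand at about (278,190), with the marker and forceps near (330-345,212). I'll enlarge it to read the hexagon's angle.

```bash
python3 - <<'E'
from h import *
c=dict(np.load("wrist2.npz")); im=c["img"]
a=cv2.resize(im[150:230,245:345],None,fx=8,fy=7.5,interpolation=cv2.INTER_CUBIC)
a=cv2.resize(im[150:225,245:345],None,fx=8,fy=8,interpolation=cv2.INTER_CUBIC)
a=cv2.convertScaleAbs(a,alpha=1.8,beta=10)
cv2.imwrite("pics/c3.png",a)
E
```

```text
(no output)
```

View pics/c3.png

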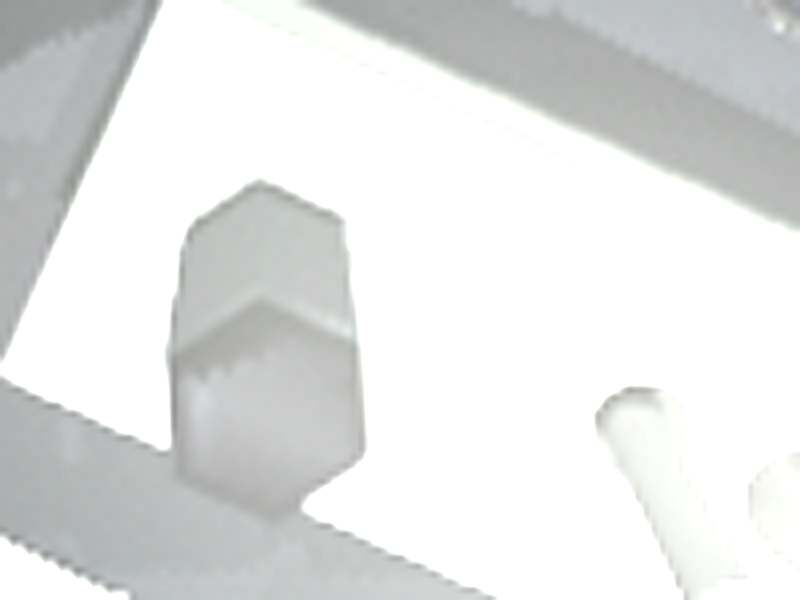

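```bash
python3 - <<'E'
from h import *
np.set_printoptions(precision=4,suppress=True)
c=dict(np.load("wrist2.npz"))
V=[(175,358),(262,298),(357,342),(365,455),(275,520),(180,470)]
P=np.array([ray(c,245+(u+.5)/8-.5,150+(v+.5)/8-.5,0.172)for u,v in V])
print(P);m=P.mean(0);print(m)
d=P[:,:2]-m[:2];a=np.degrees(np.arctan2(d[:,1],d[:,0]));print(a,np.linalg.norm(d,axis=1))
# mod 60 mean
print("corner dir mod60",np.degrees(np.angle(np.sum(np.exp(6j*np.radians(a)))))/6)
B=[(185,235),(262,180),(345,220)]
print([ray(c,245+u/8,150+v/8,0.078) for u,v in B])
S=[(2,376),(158,0)]
q=[ray(c,245+u/8,150+v/8,0.078) for u,v in S];print(q)
e=q[1]-q[0];print("stand x dir",np.degrees(np.arctan2(e[1],e[0])))
E
```

```text
[[ 0.415  -0.16    0.172 ]
 [ 0.4246 -0.1652  0.172 ]
 [ 0.4248 -0.176   0.172 ]
 [ 0.4145 -0.1821  0.172 ]
 [ 0.4041 -0.1768  0.172 ]
 [ 0.4045 -0.1656  0.172 ]]
[ 0.4146 -0.1709  0.172 ]
[  87.9038   29.946   -26.2432  -90.4338 -150.6208  151.9989] [0.011  0.0115 0.0114 0.0112 0.012  0.0114]
corner dir mod60 -29.581929285822884
[array([ 0.4118, -0.1607,  0.078 ]), array([ 0.4229, -0.1666,  0.078 ]), array([ 0.4231, -0.1789,  0.078 ])]
[array([ 0.3836, -0.147 ,  0.078 ]), array([ 0.4381, -0.1439,  0.078 ])]
stand x dir 3.2138170556129015
```

The hexagon centre is at about (0.414,-0.171) with flats facing 0/60/120°. Tool yaw 30° puts the jaws square on a pair of flats, so I turn rz by -3.7° and descend.

step_arm([
  {"dx": 0,"dy": 0,"dz": 0.05,"rx": 0,"ry": 0,"rz": -3.7},
  {"dx": -0.001,"dy": 0.0005,"dz": 0.1,"rx": 0,"ry": 0,"rz": -3.7},
  {"dx": -0.001,"dy": 0.0005,"dz": 0.14,"rx": 0,"ry": 0,"rz": -3.7},
  {"dx": -0.001,"dy": 0.0005,"dz": 0.17,"rx": 0,"ry": 0,"rz": -3.7},
  {"dx": -0.001,"dy": 0.0005,"dz": 0.196,"rx": 0,"ry": 0,"rz": -3.7},
])

```text
time: 2.12
position: [0.4135, -0.174, 0.1341]
tool_rot: [0.966, 0.257, -0.0, -0.0]
ft_force: [0.1, 0.3, 0.8]
grip_width: 0.0481
```

step_arm([
  {"dx": 0,"dy": 0,"dz": 0,"rx": 0,"ry": 0,"rz": 0},
  {"dx": 0,"dy": 0,"dz": 0,"rx": 0,"ry": 0,"rz": 0},
  {"dx": 0,"dy": 0,"dz": 0,"rx": 0,"ry": 0,"rz": 0},
  {"dx": 0,"dy": 0,"dz": 0,"rx": 0,"ry": 0,"rz": 0},
  {"dx": 0,"dy": 0,"dz": 0,"rx": 0,"ry": 0,"rz": 0},
], gripper=0, force=30)

```text
time: 2.75
position: [0.4139, -0.1746, 0.1351]
tool_rot: [0.966, 0.258, 0.0, 0.001]
ft_force: [-1.0, -0.5, 6.1]
grip_width: 0.0214
```

```bash
python3 - <<'E'
from rig import telemetry, viewer, robot
import cv2,numpy as np
o=telemetry.get_obs()
for k in("time","q","position","tool_rot","ft_force","moment","grip_width"): print(k,np.round(o[k],4))
E
```

```text
time 2.75
q [-6.4850e-01  4.8080e-01  1.9664e+00 -5.0000e-04  6.9290e-01  4.0160e-01]
position [ 0.4139 -0.1746  0.1351]
tool_rot [9.663e-01 2.576e-01 3.000e-04 7.000e-04]
ft_force [-0.9935 -0.5205  6.0997]
moment [-0.1583  0.222   0.0085]
grip_width 0.0214
```

The jaws closed to 21.4 mm, so they hold the flats. Now I draw it straight up.

step_arm([
  {"dx": 0,"dy": 0,"dz": -0.02,"rx": 0,"ry": 0,"rz": 0},
  {"dx": 0,"dy": 0,"dz": -0.045,"rx": 0,"ry": 0,"rz": 0},
  {"dx": 0,"dy": 0,"dz": -0.075,"rx": 0,"ry": 0,"rz": 0},
  {"dx": 0,"dy": 0,"dz": -0.11,"rx": 0,"ry": 0,"rz": 0},
  {"dx": 0,"dy": 0,"dz": -0.15,"rx": 0,"ry": 0,"rz": 0},
], force=40)

```text
time: 3.38
position: [0.4132, -0.1737, 0.2858]
tool_rot: [0.966, 0.258, -0.0, 0.0]
ft_force: [1.1, 0.1, -1.9]
grip_width: 0.0218
```

```bash
cat > look.py <<'E'
import sys
from rig import telemetry, viewer, robot
import cv2,numpy as np
np.set_printoptions(precision=4,suppress=True,linewidth=150)
tag=sys.argv[1]
o=telemetry.get_obs()
for k in("time","q","position","tool_rot","ft_force","moment","grip_width"): print(k,np.round(o[k],4))
for n in sys.argv[2:]:
    c=viewer.camera(n); cv2.imwrite(f"pics/{n}{tag}.png",c["img"]); np.savez(f"{n}{tag}.npz",**c,pos=o["position"],rot=o["tool_rot"],q=o["q"])
E
python3 look.py 3 wrist top scene
```

```text
time 3.375
q [-0.6481  0.2276  1.7985 -0.0001  1.1155  0.4014]
position [ 0.4132 -0.1737  0.2858]
tool_rot [ 0.9662  0.2577 -0.      0.    ]
ft_force [ 1.1231  0.0744 -1.9292]
moment [-0.0025 -0.0464  0.0199]
grip_width 0.0218
```

View pics/wrist3.png

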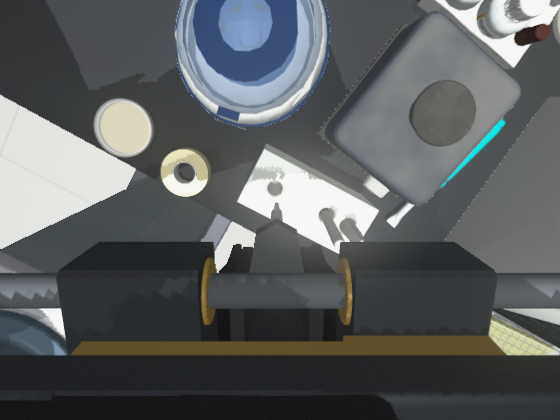

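View pics/scene3.png

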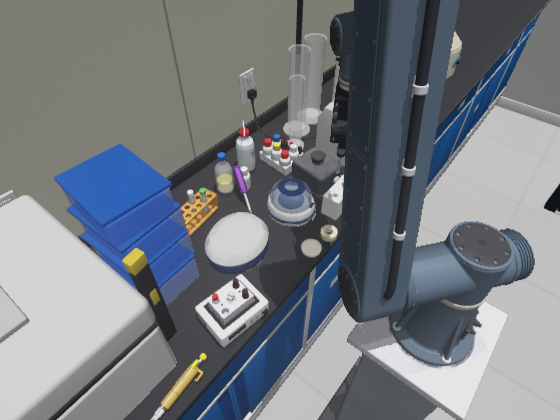

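The driver is out: the wrist view shows its blade tip at about (277,207) and the empty hole at (275,188). I'll enlarge the blade.

```bash
python3 - <<'E'
from h import *
np.set_printoptions(precision=4,suppress=True)
c=dict(np.load("wrist3.npz")); im=c["img"]
a=cv2.resize(im[170:245,232:332],None,fx=8,fy=8,interpolation=cv2.INTER_CUBIC)
cv2.imwrite("pics/c4.png",cv2.convertScaleAbs(a,alpha=1.5,beta=5))
print(ray(c,275,188,0.078),ray(c,277,207,0.1665))
E
```

```text
[ 0.4132 -0.1717  0.078 ] [ 0.4166 -0.1717  0.1665]
```

View pics/c4.png

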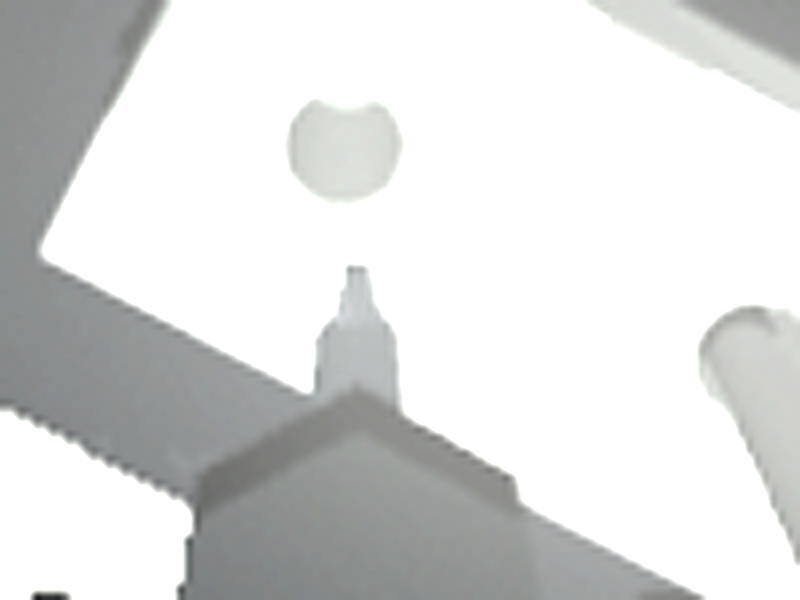

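```bash
python3 - <<'E'
from h import *
from scipy.spatial.transform import Rotation as Ro
np.set_printoptions(precision=4,suppress=True)
c=dict(np.load("wrist3.npz")); im=c["img"]
R=Ro.from_quat(c["rot"]).as_matrix();p=c["pos"]
print("cam in tool",R.T@(-c["R"].T@c["t"]-p),"\n",c["R"]@R)
f=ray(c,232+357.5/8-.5,170+268/8-.5,p[2]-0.1231)
print("tip front edge in tool",R.T@(f-p))
g=cv2.cvtColor(im,cv2.COLOR_BGR2GRAY)[178:200,262:290]
print(g)
m=(g<150).astype(np.uint8)
k=max(cv2.findContours(m,cv2.RETR_EXTERNAL,cv2.CHAIN_APPROX_NONE)[0],key=cv2.contourArea)
print(cv2.minEnclosingCircle(k),cv2.fitEllipse(k))
(u,v),_=cv2.minEnclosingCircle(k)
h=ray(c,262+u,178+v,0.078);print(h, "tool",R.T@(h-p))
E
```

```text
cam in tool [ 0.0678 -0.0007 -0.1435] 
 [[-0.0001  1.     -0.0005]
 [-0.9684 -0.0002 -0.2495]
 [-0.2495  0.0005  0.9684]]
tip front edge in tool [ 0.006  -0.0006  0.1231]
[[219 198 187 194 220 217 199 188 198 223 196 186 185 210 246 247 246 225
  217 190 205 241 247 247 247 247 247 247]
 [225 235 224 223 245 244 235 218 223 245 223 207 192 220 245 246 246 246
  244 225 225 247 247 247 247 247 247 247]
 [240 247 246 243 245 245 246 244 236 240 235 231 215 230 233 237 241 245
  246 246 243 247 247 247 247 247 247 247]
 [247 247 247 247 246 246 246 241 229 216 206 198 194 194 199 211 222 234
  242 246 247 247 247 247 247 247 247 247]
 [247 247 247 247 246 246 241 225 176 153 173 180 182 184 183 181 173 185
  224 241 246 247 247 247 247 247 247 247]
 [247 247 247 247 246 242 226 168 138 141 144 152 162 164 161 154 143 143
  165 227 244 246 247 247 247 247 247 247]
 [247 247 247 246 245 234 185 136 138 141 141 143 143 144 144 144 143 143
  145 180 237 245 247 247 247 247 247 247]
 [247 247 247 246 240 225 142 137 139 140 142 143 144 145 144 144 143 143
  141 151 208 242 246 247 247 247 24
[... 1166 characters left out ...]
7 247 247]
 [247 247 247 247 247 247 247 246 242 239 233 208 217 222 227 231 240 243
  245 247 247 247 247 247 247 247 247 247]
 [247 247 247 247 247 247 247 247 246 245 243 235 234 241 241 239 245 246
  247 247 247 247 247 247 247 247 247 247]
 [247 247 247 247 247 247 247 247 247 247 246 246 246 246 246 246 247 247
  247 247 247 247 247 247 247 247 247 247]
 [247 247 247 247 247 247 247 247 247 247 247 247 247 247 247 247 247 247
  247 247 247 247 247 247 247 247 247 247]]
((12.310126304626465, 9.968354225158691), 6.973537445068359) ((12.368144989013672, 10.275989532470703), (11.33194637298584, 13.712905883789062), 90.07460021972656)
[ 0.4129 -0.1711  0.078 ] tool [ 0.001  -0.0024  0.2078]
```

The blade shows edge-on, 2-3 px wide, with its front edge 6 mm ahead of the axis. So its width lies along tool x and the driver is centred in the jaws. The hole is at about (0.413,-0.1713). Now I carry the driver over to the heater, turning on the way.

step_arm([
  {"dx": 0.01,"dy": -0.015,"dz": -0.01,"rx": 0,"ry": 0,"rz": -9},
  {"dx": 0.03,"dy": -0.045,"dz": -0.02,"rx": 0,"ry": 0,"rz": -19},
  {"dx": 0.05,"dy": -0.075,"dz": -0.02,"rx": 0,"ry": 0,"rz": -29},
  {"dx": 0.07,"dy": -0.1,"dz": -0.02,"rx": 0,"ry": 0,"rz": -39},
  {"dx": 0.085,"dy": -0.125,"dz": -0.02,"rx": 0,"ry": 0,"rz": -49},
])

```text
time: 4.15
position: [0.4251, -0.0225, 0.3048]
tool_rot: [0.77, 0.638, -0.0, 0.002]
ft_force: [0.4, 0.0, -0.7]
grip_width: 0.0217
```

```bash
cat > go.py <<'E'
# usage: go.py x y z yaw_deg : deltas in tool axes to reach TCP xyz, tool-x yaw, pointing down
import sys,numpy as np
from rig import telemetry
from scipy.spatial.transform import Rotation as Ro
o=telemetry.get_obs();x,y,z,a=map(float,sys.argv[1:5])
R=Ro.from_quat(o["tool_rot"]);p=np.array(o["position"])
cy,sy=np.cos(np.radians(a)),np.sin(np.radians(a))
T=Ro.from_matrix(np.array([[cy,sy,0],[sy,-cy,0],[0,0,-1]]))
rx=R.as_matrix()[:,0]
print("t",round(o["time"],2),"pos",p.round(4),"yaw",np.degrees(np.arctan2(rx[1],rx[0])).round(2),"q6",round(o["q"][5],3),"vel",np.abs(o["joint_velocities"]).max().round(3),"F",np.round(o["ft_force"],2),"M",np.round(o["moment"],3),"w",round(o["grip_width"],4))
print("d mm",(R.inv().apply(np.array([x,y,z])-p)*1e3).round(1),"rot",np.degrees((R.inv()*T).as_rotvec()).round(2))
E
python3 go.py 0.435 0.286 0.30 170
```

```text
t 4.15 pos [ 0.4251 -0.0225  0.3048] yaw 79.23 q6 -0.126 vel 0.852 F [ 0.35  0.04 -0.66] M [-0.025 -0.089  0.004] w 0.0217
d mm [304.9 -48.    3.9] rot [ 1.000e-02  2.400e-01 -9.077e+01]
```

step_arm([
  {"dx": 0.035,"dy": -0.005,"dz": 0,"rx": 0,"ry": 0,"rz": -10},
  {"dx": 0.08,"dy": -0.013,"dz": 0,"rx": 0,"ry": 0,"rz": -20},
  {"dx": 0.13,"dy": -0.02,"dz": 0,"rx": 0,"ry": 0,"rz": -30},
  {"dx": 0.17,"dy": -0.027,"dz": 0,"rx": 0,"ry": 0,"rz": -40},
  {"dx": 0.2,"dy": -0.032,"dz": 0,"rx": 0,"ry": 0,"rz": -50},
])

```text
time: 4.78
position: [0.4296, 0.1816, 0.3025]
tool_rot: [0.425, 0.905, -0.002, 0.0]
ft_force: [-0.1, -0.7, -1.4]
grip_width: 0.0219
```

```bash
python3 go.py 0.435 0.286 0.30 170
```

```text
t 4.78 pos [0.4296 0.1816 0.3025] yaw 129.64 q6 -0.529 vel 0.854 F [-0.06 -0.7  -1.4 ] M [ 0.075 -0.14   0.037] w 0.0219
d mm [76.9 70.8  2.1] rot [-2.100e-01  3.000e-02 -4.036e+01]
```

step_arm([
  {"dx": 0.02,"dy": 0.02,"dz": 0,"rx": 0,"ry": 0,"rz": -10},
  {"dx": 0.045,"dy": 0.04,"dz": 0,"rx": 0,"ry": 0,"rz": -20},
  {"dx": 0.065,"dy": 0.06,"dz": 0.002,"rx": 0,"ry": 0,"rz": -30},
  {"dx": 0.077,"dy": 0.071,"dz": 0.002,"rx": 0,"ry": 0,"rz": -40},
  {"dx": 0.077,"dy": 0.071,"dz": 0.002,"rx": 0,"ry": 0,"rz": -40},
])

```text
time: 5.4
position: [0.434, 0.2867, 0.2982]
tool_rot: [0.09, 0.996, -0.003, -0.002]
ft_force: [1.3, 0.5, -1.1]
grip_width: 0.022
```

```bash
python3 go.py 0.435 0.286 0.30 170; python3 look.py 4 wrist
```

```text
t 5.4 pos [0.434  0.2867 0.2982] yaw 169.64 q6 -1.019 vel 0.038 F [ 1.3   0.46 -1.12] M [ 0.082 -0.169 -0.007] w 0.022
d mm [-1.1 -0.5 -1.8] rot [-0.31 -0.22 -0.35]
time 5.4
q [ 0.3702  0.3213  1.6176 -0.0029  1.2088 -1.0189]
position [0.434  0.2867 0.2982]
tool_rot [ 0.0902  0.9959 -0.0026 -0.0021]
ft_force [ 1.3042  0.4557 -1.1164]
moment [ 0.082  -0.169  -0.0073]
grip_width 0.022
```

View pics/wrist4.png

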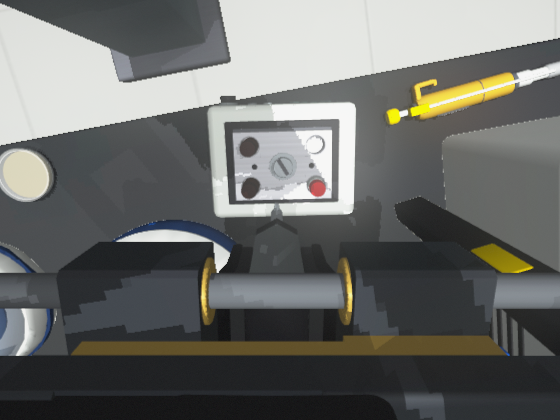

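The wrist view shows the screw head at about (283,166) with its slot running diagonally, the three vials and the empty hole around it, and the blade tip at (277,207). I'll measure the slot.

```bash
python3 - <<'E'
from h import *
c=dict(np.load("wrist4.npz")); im=c["img"]
a=cv2.resize(im[135:210,233:333],None,fx=8,fy=8,interpolation=cv2.INTER_CUBIC)
cv2.imwrite("pics/c5.png",a)
E
```

```text
(no output)
```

View pics/c5.png

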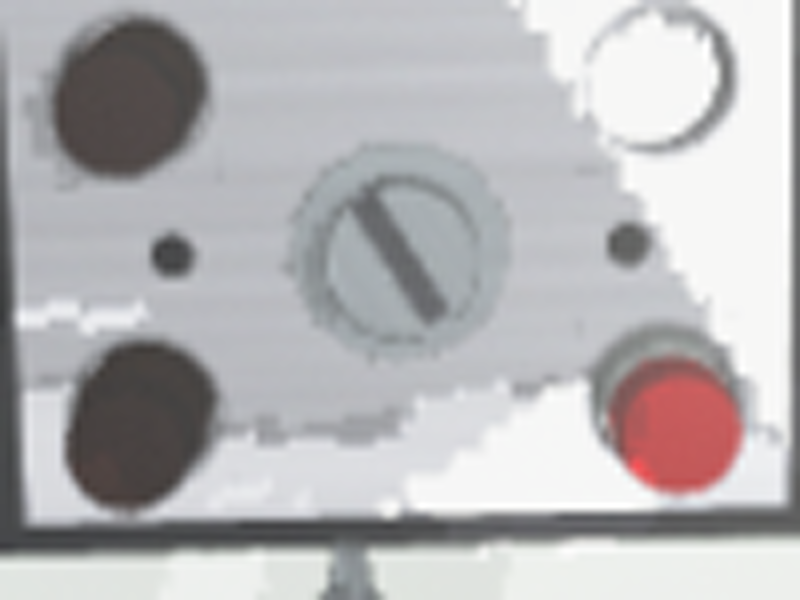

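```bash
cat > slot.py <<'E'
import sys
from h import *
from scipy.spatial.transform import Rotation as Ro
np.set_printoptions(precision=4,suppress=True)
c=dict(np.load(sys.argv[1])); im=c["img"]
u0,v0=int(sys.argv[2]),int(sys.argv[3]);r=12
S=8
a=cv2.resize(im[v0-r:v0+r+1,u0-r:u0+r+1],None,fx=S,fy=S,interpolation=cv2.INTER_CUBIC)
g=cv2.cvtColor(a,cv2.COLOR_BGR2GRAY)
m=(g<135).astype(np.uint8)
n,l,st,ce=cv2.connectedComponentsWithStats(m)
cc=(g.shape[0]-1)/2
i=min(range(1,n),key=lambda k:np.hypot(*(ce[k]-cc))-0.02*st[k,4] if st[k,4]>300 else 1e9)
k=max(cv2.findContours((l==i).astype(np.uint8),0,1)[0],key=cv2.contourArea)
rect=cv2.minAreaRect(k);print(rect,g.shape)
b=cv2.boxPoints(rect);e=[np.linalg.norm(b[j]-b[(j+1)%4]) for j in range(4)]
s=1 if e[0]>e[1] else 0
A=(b[s]+b[(s+1)%4])/2;B=(b[s+2-0]+b[(s+3)%4])/2 if s==0 else (b[1]+b[2])/2
if s==1: A=(b[0]+b[3])/2
px=lambda q:(u0-r+(q[0]+.5)/S-.5,v0-r+(q[1]+.5)/S-.5)
Z=0.097
P=[ray(c,*px(q),Z) for q in(A,B)]
C=ray(c,*px(rect[0]),Z);d=P[1]-P[0]
print("slot centre",C,"len",np.linalg.norm(d),"yaw mod180",np.degrees(np.arctan2(d[1],d[0]))%180)
R=Ro.from_quat(c["rot"]).as_matrix();print("tool frame",R.T@(C-c["pos"]), "tool z",R[:,2])
cv2.rectangle
cv2.drawContours(a,[b.astype(int)],-1,(0,0,255),1);cv2.imwrite("pics/slot_%s.png"%sys.argv[1][:-4],cv2.resize(a,None,fx=2,fy=2))
E
python3 slot.py wrist4.npz 283 167
```

```text
((103.5182876586914, 87.66464233398438), (150.82630920410156, 55.856109619140625), 57.094757080078125) (200, 200)
slot centre [0.4108 0.2968 0.097 ] len 0.017337340125541743 yaw mod180 22.747848555719933
tool frame [0.0239 0.0069 0.2013] tool z [-0.0047 -0.0047 -1.    ]
```

View pics/slot_wrist4.png

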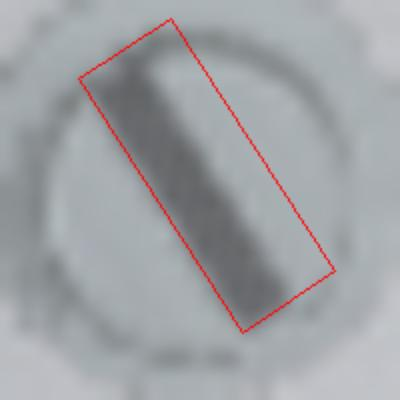

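The mask also took in part of the rim, so I'll tighten the threshold and confirm with the head circle.

```bash
for t in 105 115 122; do sed "s/g<135/g<$t/" slot.py > slot2.py; python3 slot2.py wrist4.npz 283 167; done; python3 - <<'E'
from h import *
c=dict(np.load("wrist4.npz"))
print("head",ray(c,233+402/8-.4,135+256/8-.4,0.097),"washer(z.0875)",ray(c,233+401/8-.4,135+250/8-.4,0.0870))
E
```

```text
((91.62017059326172, 92.19526672363281), (35.83516311645508, 17.360727310180664), 58.392494201660156) (200, 200)
slot centre [0.4111 0.2953 0.097 ] len 0.004119934395380706 yaw mod180 21.406240066905607
tool frame [0.0234 0.0055 0.2013] tool z [-0.0047 -0.0047 -1.    ]
((92.73870086669922, 94.5111312866211), (142.06153869628906, 26.323074340820312), 59.48976135253906) (200, 200)
slot centre [0.4114 0.2954 0.097 ] len 0.01633853062627341 yaw mod180 20.310928739583836
tool frame [0.0231 0.0056 0.2013] tool z [-0.0047 -0.0047 -1.    ]
((92.85816955566406, 94.21060943603516), (145.64895629882812, 31.567367553710938), 60.524105072021484) (200, 200)
slot centre [0.4114 0.2954 0.097 ] len 0.016750168922233893 yaw mod180 19.28040324195576
tool frame [0.0231 0.0057 0.2013] tool z [-0.0047 -0.0047 -1.    ]
head [0.41170895 0.29601613 0.097     ] washer(z.0875) [0.41224494 0.29590226 0.087     ]
```

View pics/slot_wrist4.png

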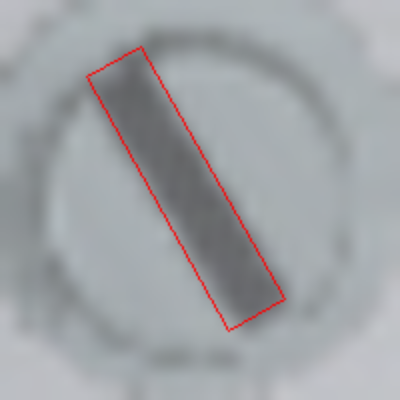

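```bash
python3 go.py 0.4397 0.3066 0.27 200; python3 - <<'E'
from h import *
for n in("top0","scene0","wrist4"):
    X,m=cloud(dict(np.load(n+".npz")));P=X[m]
    k=(P[:,2]>0.2)&(P[:,2]<.5)&(abs(P[:,0]-.43)<.15)&(abs(P[:,1]-.32)<.13)
    Q=P[k]
    if len(Q):
        for y in np.arange(.33,.45,.02):
            q=Q[abs(Q[:,1]-y)<.01]
            if len(q):print(n,round(y,2),len(q),"x",q[:,0].min().round(3),q[:,0].max().round(3),"z",q[:,2].min().round(3),q[:,2].max().round(3))
E
```

```text
t 5.45 pos [0.4341 0.286  0.2985] yaw 169.54 q6 -1.018 vel 0.019 F [ 0.29 -0.14 -1.3 ] M [ 0.013 -0.136  0.02 ] w 0.0218
d mm [-1.8 21.5 28.4] rot [ -0.27  -0.28 -30.46]
top0 0.33 396 x 0.561 0.58 z 0.2 0.383
top0 0.35 390 x 0.562 0.58 z 0.201 0.383
top0 0.37 395 x 0.562 0.58 z 0.202 0.383
top0 0.39 397 x 0.561 0.58 z 0.2 0.383
top0 0.41 778 x 0.49 0.58 z 0.2 0.384
top0 0.43 561 x 0.487 0.58 z 0.201 0.384
scene0 0.33 563 x 0.56 0.58 z 0.2 0.384
scene0 0.35 583 x 0.562 0.58 z 0.201 0.384
scene0 0.37 618 x 0.561 0.58 z 0.2 0.384
scene0 0.39 511 x 0.561 0.579 z 0.2 0.383
scene0 0.41 603 x 0.49 0.58 z 0.201 0.383
scene0 0.43 843 x 0.486 0.58 z 0.2 0.383
wrist4 0.33 16058 x 0.401 0.422 z 0.353 0.394
wrist4 0.35 2379 x 0.41 0.421 z 0.361 0.385
wrist4 0.41 1304 x 0.49 0.512 z 0.223 0.278
wrist4 0.43 609 x 0.486 0.562 z 0.2 0.272
```

step_arm([
  {"dx": 0,"dy": 0.007,"dz": 0.01,"rx": -0.1,"ry": -0.1,"rz": -10},
  {"dx": -0.001,"dy": 0.015,"dz": 0.02,"rx": -0.2,"ry": -0.2,"rz": -20},
  {"dx": -0.002,"dy": 0.0215,"dz": 0.028,"rx": -0.3,"ry": -0.3,"rz": -30.5},
  {"dx": -0.002,"dy": 0.0215,"dz": 0.028,"rx": -0.3,"ry": -0.3,"rz": -30.5},
  {"dx": -0.002,"dy": 0.0215,"dz": 0.028,"rx": -0.3,"ry": -0.3,"rz": -30.5},
])

```text
time: 6.08
position: [0.4397, 0.3059, 0.2703]
tool_rot: [-0.172, 0.985, 0.0, -0.0]
ft_force: [0.9, -0.3, -0.3]
grip_width: 0.0213
```

```bash
python3 look.py 5 wrist >/dev/null; python3 go.py 0.4397 0.3066 0.27 200; python3 - <<'E'
from h import *
c=dict(np.load("wrist5.npz")); im=c["img"]
a=cv2.resize(im[135:225,233:333],None,fx=6.5,fy=6.5,interpolation=cv2.INTER_CUBIC)
cv2.imwrite("pics/c6.png",a)
E
```

```text
t 6.12 pos [0.4398 0.306  0.2706] yaw -160.16 q6 -1.518 vel 0.014 F [-0.17 -0.61 -0.83] M [ 0.175 -0.174 -0.026] w 0.022
d mm [-0.1  0.6  0.6] rot [ 0.02  0.02 -0.16]
```

View pics/c6.png

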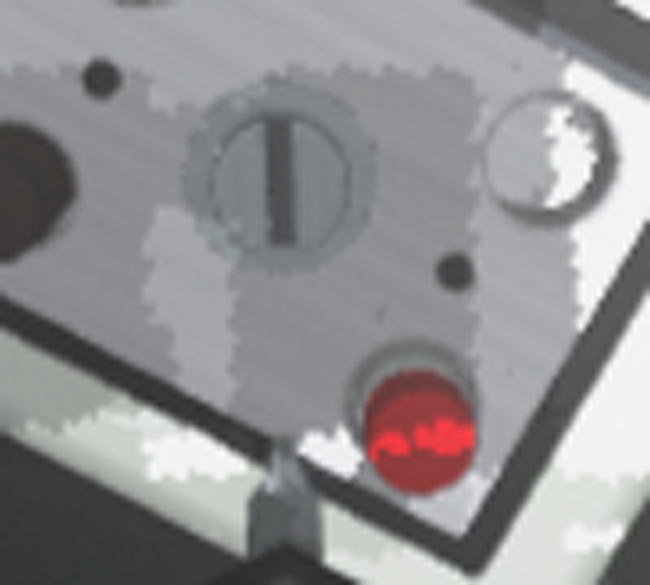

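```bash
for t in 85 95 105; do sed "s/g<135/g<$t/" slot.py > slot2.py; python3 slot2.py wrist5.npz 276 163; done; python3 - <<'E'
from h import *
from scipy.spatial.transform import Rotation as Ro
np.set_printoptions(precision=4,suppress=True)
c=dict(np.load("wrist5.npz"));R=Ro.from_quat(c["rot"]).as_matrix()
h=ray(c,233+281.5/6.5-.5,135+180/6.5-.5,.097)
print("head",h,R.T@(h-c["pos"]))
f=ray(c,233+283/6.5-.5,135+437/6.5-.5,c["pos"][2]-.1231);print("tipfront",f,R.T@(f-c["pos"]))
g=cv2.cvtColor(c["img"],cv2.COLOR_BGR2GRAY);print(g[196:214,268:287])
E
```

```text
((94.73173522949219, 94.49283599853516), (147.57891845703125, 24.411008834838867), 88.22853088378906) (200, 200)
slot centre [0.4117 0.2955 0.097 ] len 0.015501081698973207 yaw mod180 21.528792027555678
tool frame [ 0.0299 -0.0003  0.1733] tool z [-0.0003  0.0001 -1.    ]
((95.642333984375, 93.84500122070312), (157.0493621826172, 30.971969604492188), 87.56334686279297) (200, 200)
slot centre [0.4116 0.2956 0.097 ] len 0.01649409358123525 yaw mod180 22.19962932085926
tool frame [ 0.03   -0.0002  0.1733] tool z [-0.0003  0.0001 -1.    ]
((88.5165786743164, 93.1083984375), (164.7825469970703, 53.143592834472656), 88.44131469726562) (200, 200)
slot centre [0.4118 0.2948 0.097 ] len 0.017304149555365002 yaw mod180 21.286734824375742
tool frame [ 0.03   -0.0009  0.1733] tool z [-0.0003  0.0001 -1.    ]
head [0.4114 0.2958 0.097 ] [0.03   0.0001 0.1733]
tipfront [0.4328 0.3037 0.1472] [0.0072 0.0003 0.1231]
[[152 139 138 140 141 142 143 143 143 144 144 143 143 142 141 142 141 136
  119]
 [139 139 137 138 139 139 142 142 143 144 143 143 144 143 142 142 141 133
  112]
 [126 134 139 138 138 13
[... 572 characters left out ...]
 135 111 112 107  95 165 227 235 238 238 237
  237]
 [242 242 238 169 132 101 101 140 132 132 124  83  84 130 198 227 235 238
  237]
 [236 236 233 205 200 166 128 151 132 134 127  96  76  73  83 129 197 227
  231]
 [206 205 204 205 202 185 165 161 132 129 132 116  78  63  66  75  81 126
  174]
 [205 205 204 202 181 142 177 160 131 112 125 117  90  67  64  65  64  66
   68]
 [205 205 203 186 129 111 154 131 121 113 104 114 100  83  69  63  64  65
   65]
 [205 205 198 149  92  88  90 100 101 103 103 104 103 102 105  81  63  64
   65]
 [204 204 192 110  90  88  89  89  91  99  99 104 104 111 147 149 123  82
   63]
 [204 205 192 109  86  89  87  90  89  88  91 101 103 112 160 204 196 149
  122]]
```

View pics/slot_wrist5.png

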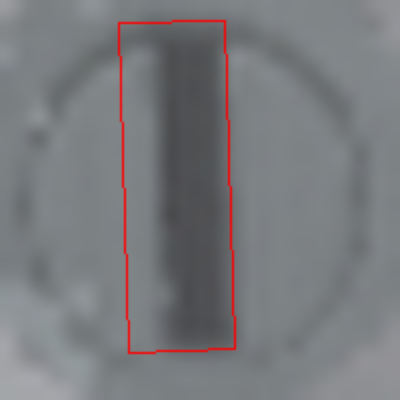

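The slot is at yaw ≈22°, and in the wrist view blade tip and slot share the same column (≈276.3), so only a shift along tool x is needed. I move above the slot and then down to about 3 mm clearance.

step_arm([
  {"dx": 0.012,"dy": 0,"dz": 0.005,"rx": 0,"ry": 0,"rz": -1},
  {"dx": 0.024,"dy": 0,"dz": 0.015,"rx": 0,"ry": 0,"rz": -2.2},
  {"dx": 0.0293,"dy": 0,"dz": 0.03,"rx": 0,"ry": 0,"rz": -2.2},
  {"dx": 0.0293,"dy": 0,"dz": 0.042,"rx": 0,"ry": 0,"rz": -2.2},
  {"dx": 0.0293,"dy": 0,"dz": 0.0475,"rx": 0,"ry": 0,"rz": -2.2},
])

```text
time: 6.75
position: [0.4119, 0.2959, 0.2224]
tool_rot: [-0.191, 0.982, 0.0, -0.0]
ft_force: [0.3, 0.3, -1.2]
grip_width: 0.0214
```

step_arm([
  {"dx": 0,"dy": 0,"dz": 0,"rx": 0,"ry": 0,"rz": 0},
  {"dx": 0,"dy": 0,"dz": 0,"rx": 0,"ry": 0,"rz": 0},
  {"dx": 0,"dy": 0,"dz": 0,"rx": 0,"ry": 0,"rz": 0},
  {"dx": 0,"dy": 0,"dz": 0,"rx": 0,"ry": 0,"rz": 0},
  {"dx": 0,"dy": 0,"dz": 0,"rx": 0,"ry": 0,"rz": 0},
])

```text
time: 7.38
position: [0.412, 0.2959, 0.2226]
tool_rot: [-0.191, 0.982, 0.0, -0.0]
ft_force: [-0.6, -0.1, -1.1]
grip_width: 0.0213
```

```bash
python3 look.py 6 wrist top scene >/dev/null; python3 go.py 0.4122 0.2961 0.223 202; python3 - <<'E'
from h import *
c=dict(np.load("wrist6.npz")); im=c["img"]
a=cv2.resize(im[150:225,228:328],None,fx=8,fy=8,interpolation=cv2.INTER_CUBIC)
cv2.imwrite("pics/c7.png",a)
E
```

```text
t 7.53 pos [0.4119 0.2959 0.2225] yaw -157.98 q6 -1.553 vel 0.001 F [ 0.37 -0.31 -0.98] M [ 0.113 -0.147 -0.038] w 0.0217
d mm [-0.3  0.1 -0.5] rot [ 0.01 -0.02  0.02]
```

View pics/c7.png

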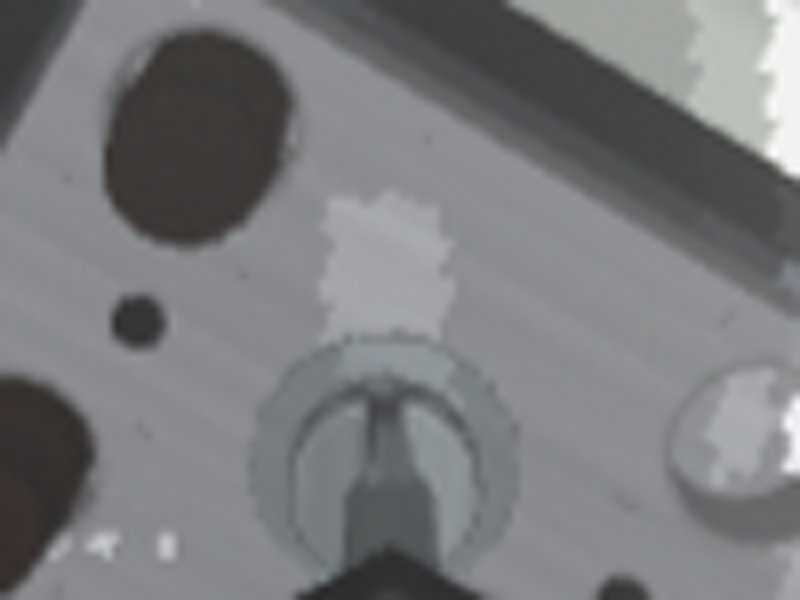

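```bash
python3 - <<'E'
from h import *
c=dict(np.load("wrist6.npz")); im=c["img"]
a=cv2.resize(im[192:222,260:296],None,fx=20,fy=20,interpolation=cv2.INTER_LANCZOS4)
cv2.imwrite("pics/c8.png",cv2.convertScaleAbs(a,alpha=1.5))
g=cv2.cvtColor(im,cv2.COLOR_BGR2GRAY)
print(g[194:216,264:288])
E
```

```text
[[137 132 129 115 117 123 127 144 146 146 148 149 149 149 150 148 149 148
  147 141 127 134 138 139]
 [126 116 119 124 122 124 132 142 143 144 145 145 143 149 149 148 148 148
  148 149 145 120 126 135]
 [113 121 122 124 123 126 136 138 141 135 136 134 124 139 141 149 149 149
  149 148 139 127 124 122]
 [121 122 121 123 123 124 123 120 125 109 114 114 109 106 116 135 137 142
  149 145 127 126 126 127]
 [123 124 123 122 121 116 113  98  87  90 107 110 108  95  92  89  98 115
  137 140 133 128 127 126]
 [123 123 124 123 113 103  94  89  89  89  83  89  90  83  85  92  89  97
  104 117 143 135 127 127]
 [123 123 122 113  97 103 108 109 117 109  74  74  75  79 104 120 117 111
  106 102 126 142 129 128]
 [123 123 111  93  98 106 120 136 141 118  74  74  75  81 117 149 149 134
  115 108  95 122 126 128]
 [121 114  91  95 111 127 130 127 124 115  74  82  81  87 116 143 145 151
  143 116  96  93 121 126]
 [119 106  94 112 126 129 126 126 122 104  78  93  91  93 112 144 144 147
  150 142 119  94 110 125]
 [116 102 108 125 125 126 127 126 121 105  79  98  98  99 108 139 143 145
  145 147 142 12
[... 422 characters left out ...]
29 127 125 123 124 125 126 115 100 110 106  99  98 101  99 115 138
  146 144 146 146 139 110]
 [109 127 127 124 123 124 125 120  96  91 103  96  93  93  95  92  94 118
  146 144 146 145 139 115]
 [111 127 126 124 122 124 123 104  85  88  88  88  89  88  88  89  89 100
  139 144 145 145 140 127]
 [112 126 126 124 123 123 120  90  86  86  87  88  88  88  87  88  89  94
  121 144 145 144 139 129]
 [111 126 125 122 122 124 119  91  85  86  88  89  89  88  87  88  88  94
  121 143 145 145 138 127]
 [109 126 123 123 123 123 120  89  84  87  87  88  88  88  87  86  88  92
  118 143 145 143 137 114]
 [110 125 123 123 122 124 119  89  85  86  88  89  87  88  87  87  86  89
  110 143 145 142 136 112]]
```

View pics/c8.png

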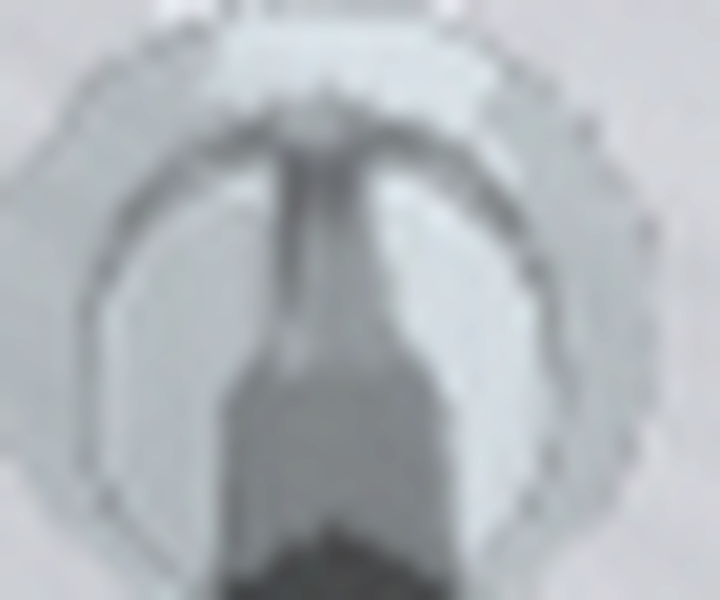

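The slot is centred at column ≈275.8 and the blade at ≈276.3, so the blade is about 0.4 mm to the +tool y side. I correct that and lower gently into the slot, watching the force.

step_arm([
  {"dx": 0,"dy": -0.0004,"dz": 0.0,"rx": 0,"ry": 0,"rz": 0},
  {"dx": 0,"dy": -0.0004,"dz": 0.001,"rx": 0,"ry": 0,"rz": 0},
  {"dx": 0,"dy": -0.0004,"dz": 0.002,"rx": 0,"ry": 0,"rz": 0},
  {"dx": 0,"dy": -0.0004,"dz": 0.003,"rx": 0,"ry": 0,"rz": 0},
  {"dx": 0,"dy": -0.0004,"dz": 0.004,"rx": 0,"ry": 0,"rz": 0},
])

```text
time: 8.15
position: [0.4121, 0.2955, 0.2184]
tool_rot: [-0.191, 0.982, 0.0, -0.0]
ft_force: [-0.1, -0.4, -0.9]
grip_width: 0.0216
```

```bash
python3 go.py 0.4122 0.2957 0.2160 202
```

```text
t 8.15 pos [0.4121 0.2955 0.2184] yaw -157.97 q6 -1.554 vel 0.021 F [-0.14 -0.36 -0.87] M [ 0.092 -0.076 -0.012] w 0.0216
d mm [-0.2  0.1  2.4] rot [ 0.01 -0.03  0.03]
```

No contact force yet, so I continue down in small steps.

step_arm([
  {"dx": 0,"dy": 0,"dz": 0.0005,"rx": 0,"ry": 0,"rz": 0},
  {"dx": 0,"dy": 0,"dz": 0.001,"rx": 0,"ry": 0,"rz": 0},
  {"dx": 0,"dy": 0,"dz": 0.0015,"rx": 0,"ry": 0,"rz": 0},
  {"dx": 0,"dy": 0,"dz": 0.002,"rx": 0,"ry": 0,"rz": 0},
  {"dx": 0,"dy": 0,"dz": 0.002,"rx": 0,"ry": 0,"rz": 0},
])

```text
time: 8.78
position: [0.412, 0.2955, 0.2163]
tool_rot: [-0.191, 0.982, 0.0, -0.0]
ft_force: [-0.3, 0.6, -0.5]
grip_width: 0.0221
```

```bash
python3 look.py 7 wrist>/dev/null; python3 go.py 0.4122 0.2957 0.2160 202;  python3 - <<'E'
from h import *
c=dict(np.load("wrist7.npz")); im=c["img"]
a=cv2.resize(im[192:222,260:296],None,fx=20,fy=20,interpolation=cv2.INTER_LANCZOS4)
cv2.imwrite("pics/c9.png",cv2.convertScaleAbs(a,alpha=1.5))
E
```

```text
t 8.82 pos [0.4121 0.2955 0.2164] yaw -157.97 q6 -1.554 vel 0.001 F [-0.14 -0.25 -1.04] M [ 0.057 -0.037 -0.014] w 0.0221
d mm [-0.2  0.1  0.4] rot [ 0.01 -0.03  0.03]
```

View pics/c9.png

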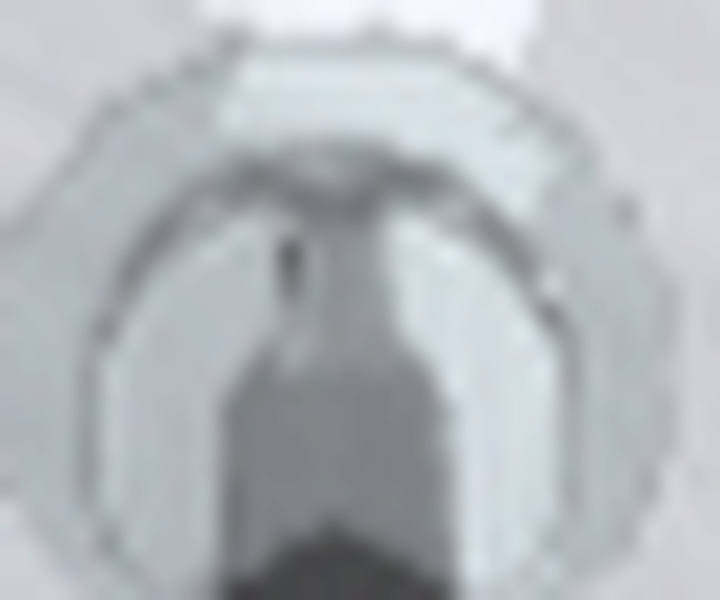

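The blade is inside the slot. I go on down until there's light contact.

step_arm([
  {"dx": 0,"dy": -0.0002,"dz": 0.0003,"rx": 0,"ry": 0,"rz": 0},
  {"dx": 0,"dy": -0.0002,"dz": 0.0006,"rx": 0,"ry": 0,"rz": 0},
  {"dx": 0,"dy": -0.0002,"dz": 0.0009,"rx": 0,"ry": 0,"rz": 0},
  {"dx": 0,"dy": -0.0002,"dz": 0.001,"rx": 0,"ry": 0,"rz": 0},
  {"dx": 0,"dy": -0.0002,"dz": 0.001,"rx": 0,"ry": 0,"rz": 0},
])

```text
time: 9.45
position: [0.4121, 0.2953, 0.2154]
tool_rot: [-0.191, 0.982, 0.0, -0.0]
ft_force: [-0.7, 0.3, 0.5]
grip_width: 0.0219
```

```bash
python3 go.py 0.4122 0.2957 0.2150 202
```

```text
t 9.45 pos [0.4121 0.2953 0.2154] yaw -157.98 q6 -1.554 vel 0.002 F [-0.68  0.28  0.51] M [ 0.094 -0.079 -0.018] w 0.0219
d mm [-0.2  0.4  0.4] rot [ 0.01 -0.03  0.02]
```

step_arm([
  {"dx": 0,"dy": 0,"dz": 0.0002,"rx": 0,"ry": 0,"rz": 0},
  {"dx": 0,"dy": 0,"dz": 0.0003,"rx": 0,"ry": 0,"rz": 0},
  {"dx": 0,"dy": 0,"dz": 0.0004,"rx": 0,"ry": 0,"rz": 0},
  {"dx": 0,"dy": 0,"dz": 0.0004,"rx": 0,"ry": 0,"rz": 0},
  {"dx": 0,"dy": 0,"dz": 0.0004,"rx": 0,"ry": 0,"rz": 0},
])

```text
time: 10.07
position: [0.4122, 0.2953, 0.2153]
tool_rot: [-0.191, 0.982, 0.0, -0.0]
ft_force: [-1.0, 0.1, 4.6]
grip_width: 0.0215
```

```bash
python3 go.py 0.4122 0.2957 0.2150 202
```

```text
t 10.07 pos [0.4122 0.2953 0.2153] yaw -157.97 q6 -1.554 vel 0.001 F [-1.04  0.09  4.65] M [-0.013  0.139 -0.026] w 0.0215
d mm [-0.1  0.3  0.3] rot [ 0.01 -0.01  0.03]
```

Light contact at about 5.5 N. I now turn clockwise (+rz), keeping about 0.4 mm of preload in every call. The first 15° covers the play plus the minimum slack.

step_arm([
  {"dx": 0,"dy": 0,"dz": 0.0004,"rx": 0,"ry": 0,"rz": 3},
  {"dx": 0,"dy": 0,"dz": 0.0004,"rx": 0,"ry": 0,"rz": 6},
  {"dx": 0,"dy": 0,"dz": 0.0004,"rx": 0,"ry": 0,"rz": 9},
  {"dx": 0,"dy": 0,"dz": 0.0005,"rx": 0,"ry": 0,"rz": 12},
  {"dx": 0,"dy": 0,"dz": 0.0005,"rx": 0,"ry": 0,"rz": 15},
])

```text
time: 10.7
position: [0.4126, 0.2953, 0.2153]
tool_rot: [-0.061, 0.998, -0.0, 0.0]
ft_force: [-1.3, -0.5, 4.9]
grip_width: 0.0217
```

```bash
python3 go.py 0.4122 0.2953 0.2150 202
```

```text
t 10.7 pos [0.4126 0.2953 0.2153] yaw -173.04 q6 -1.291 vel 0.416 F [-1.26 -0.53  4.87] M [-0.098  0.082  0.098] w 0.0217
d mm [0.4 0.  0.3] rot [-1.000e-02  5.000e-02 -1.504e+01]
```

Torque has risen to about 0.1 N m, which is the drag, so the screw is turning. I continue in smaller turns.

step_arm([
  {"dx": 0.0003,"dy": 0,"dz": 0.0004,"rx": 0,"ry": 0,"rz": 2.5},
  {"dx": 0.0003,"dy": 0,"dz": 0.0004,"rx": 0,"ry": 0,"rz": 5},
  {"dx": 0.0003,"dy": 0,"dz": 0.0004,"rx": 0,"ry": 0,"rz": 7.5},
  {"dx": 0.0003,"dy": 0,"dz": 0.0005,"rx": 0,"ry": 0,"rz": 9},
  {"dx": 0.0003,"dy": 0,"dz": 0.0005,"rx": 0,"ry": 0,"rz": 9},
])

```text
time: 11.32
position: [0.4125, 0.2953, 0.2152]
tool_rot: [0.018, 1.0, 0.0, 0.001]
ft_force: [-0.4, -0.6, 5.0]
grip_width: 0.0218
```

```bash
python3 go.py 0.4122 0.2953 0.2150 202
```

```text
t 11.32 pos [0.4125 0.2953 0.2152] yaw 177.98 q6 -1.134 vel 0.004 F [-0.45 -0.64  5.05] M [-0.048  0.095  0.116] w 0.0218
d mm [ 0.3 -0.1  0.2] rot [-1.000e-02  9.000e-02 -2.402e+01]
```

step_arm([
  {"dx": 0.0002,"dy": 0,"dz": 0.0004,"rx": 0,"ry": 0,"rz": 2},
  {"dx": 0.0002,"dy": 0,"dz": 0.0004,"rx": 0,"ry": 0,"rz": 4},
  {"dx": 0.0002,"dy": 0,"dz": 0.0004,"rx": 0,"ry": 0,"rz": 6},
  {"dx": 0.0002,"dy": 0,"dz": 0.0005,"rx": 0,"ry": 0,"rz": 6},
  {"dx": 0.0002,"dy": 0,"dz": 0.0005,"rx": 0,"ry": 0,"rz": 6},
])

```text
time: 11.95
position: [0.4125, 0.2953, 0.2151]
tool_rot: [0.07, 0.998, 0.0, 0.001]
ft_force: [-0.9, -1.0, 5.3]
grip_width: 0.0219
```

```bash
python3 go.py 0.4122 0.2953 0.2150 202
```

```text
t 11.95 pos [0.4125 0.2953 0.2151] yaw 172.0 q6 -1.029 vel 0.001 F [-0.87 -0.98  5.28] M [-0.122  0.173  0.055] w 0.0219
d mm [ 0.3 -0.1  0.1] rot [-1.0e-02  1.2e-01 -3.0e+01]
```

step_arm([
  {"dx": 0.0002,"dy": 0,"dz": 0.0004,"rx": 0,"ry": 0,"rz": 2.5},
  {"dx": 0.0002,"dy": 0,"dz": 0.0004,"rx": 0,"ry": 0,"rz": 5},
  {"dx": 0.0002,"dy": 0,"dz": 0.0004,"rx": 0,"ry": 0,"rz": 7},
  {"dx": 0.0002,"dy": 0,"dz": 0.0005,"rx": 0,"ry": 0,"rz": 7},
  {"dx": 0.0002,"dy": 0,"dz": 0.0005,"rx": 0,"ry": 0,"rz": 7},
])

```text
time: 12.58
position: [0.4124, 0.2954, 0.215]
tool_rot: [0.13, 0.991, 0.0, 0.001]
ft_force: [-1.2, -0.1, 5.6]
grip_width: 0.0219
```

```bash
python3 go.py 0.4122 0.2953 0.2150 202
```

```text
t 12.57 pos [0.4124 0.2954 0.215 ] yaw 165.03 q6 -0.907 vel 0.001 F [-1.15 -0.1   5.61] M [-0.145  0.228  0.041] w 0.0219
d mm [ 0.2 -0.1 -0. ] rot [-1.000e-02  1.500e-01 -3.697e+01]
```

```bash
sed -i 's/print("d mm"/print("jt",np.round(o["joint_torque"],3));print("d mm"/' go.py; python3 look.py 8 wrist>/dev/null; python3 go.py 0.4122 0.2953 0.2150 202;  python3 - <<'E'
from h import *
c=dict(np.load("wrist8.npz")); im=c["img"]
a=cv2.resize(im[192:222,260:296],None,fx=20,fy=20,interpolation=cv2.INTER_LANCZOS4)
cv2.imwrite("pics/c10.png",cv2.convertScaleAbs(a,alpha=1.5))
E
```

```text
t 12.62 pos [0.4124 0.2954 0.215 ] yaw 165.03 q6 -0.907 vel 0.001 F [-0.88 -0.73  6.26] M [-0.103  0.206  0.093] w 0.0217
jt [ -0.106 -32.462 -13.888   0.131  -0.46    0.077]
d mm [ 0.2 -0.1 -0. ] rot [-1.000e-02  1.500e-01 -3.697e+01]
```

View pics/c10.png

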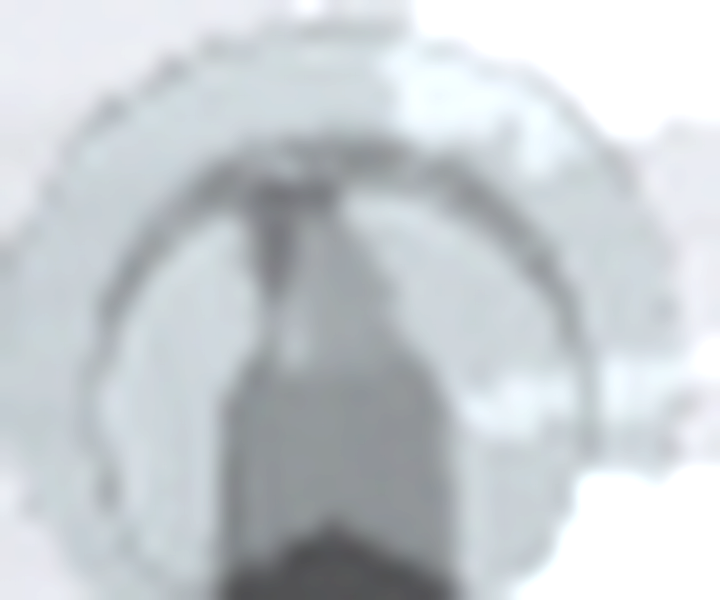

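The blade is still seated in the slot and dragging it along, with the slot trailing by the play. The joint 6 torque of 0.077 agrees with the drag alone. I keep turning.

step_arm([
  {"dx": 0.0002,"dy": 0,"dz": 0.0004,"rx": 0,"ry": 0,"rz": 2},
  {"dx": 0.0002,"dy": 0,"dz": 0.0004,"rx": 0,"ry": 0,"rz": 4},
  {"dx": 0.0002,"dy": 0,"dz": 0.0004,"rx": 0,"ry": 0,"rz": 6},
  {"dx": 0.0002,"dy": 0,"dz": 0.0004,"rx": 0,"ry": 0,"rz": 6},
  {"dx": 0.0002,"dy": 0,"dz": 0.0004,"rx": 0,"ry": 0,"rz": 6},
])

```text
time: 13.25
position: [0.4123, 0.2954, 0.215]
tool_rot: [0.182, 0.983, 0.0, 0.001]
ft_force: [-1.3, -0.5, 5.9]
grip_width: 0.022
```

```bash
python3 go.py 0.4122 0.2953 0.2150 202
```

```text
t 13.25 pos [0.4123 0.2954 0.215 ] yaw 159.06 q6 -0.803 vel 0.002 F [-1.25 -0.52  5.87] M [-0.136  0.159  0.175] w 0.022
jt [ -0.096 -32.656 -13.94    0.158  -0.43    0.093]
d mm [ 0.1 -0.1 -0. ] rot [-1.000e-02  1.800e-01 -4.294e+01]
```

```bash
cat > tq.py <<'E'
from rig import telemetry,viewer
import numpy as np
M=[];J=[];F=[]
for i in range(8):
    viewer.camera("wrist");o=telemetry.get_obs();M.append(o["moment"][2]);J.append(o["joint_torque"][5]);F.append(o["ft_force"][2])
print("t",round(o["time"],2),"Mz",np.round(M,3),"mean",np.mean(M).round(3),"J6",np.round(J,3),"Fz",np.mean(F).round(2),"q6",round(o["q"][5],4),"z",round(o["position"][2],4))
E
python3 tq.py
```

```text
t 13.65 Mz [0.089 0.132 0.07  0.077 0.095 0.096 0.114 0.051] mean 0.091 J6 [0.093 0.093 0.093 0.093 0.093 0.093 0.093 0.093] Fz 5.53 q6 -0.8027 z 0.2149
```

Joint 6 torque is noise-free and matches the mean Mz (0.091 against 0.093), so I'll use it as the torque gauge.

step_arm([
  {"dx": 0.0001,"dy": 0,"dz": 0.0004,"rx": 0,"ry": 0,"rz": 2},
  {"dx": 0.0001,"dy": 0,"dz": 0.0004,"rx": 0,"ry": 0,"rz": 4},
  {"dx": 0.0001,"dy": 0,"dz": 0.0004,"rx": 0,"ry": 0,"rz": 6},
  {"dx": 0.0001,"dy": 0,"dz": 0.0004,"rx": 0,"ry": 0,"rz": 6},
  {"dx": 0.0001,"dy": 0,"dz": 0.0004,"rx": 0,"ry": 0,"rz": 6},
])

```text
time: 14.28
position: [0.4122, 0.2954, 0.2149]
tool_rot: [0.233, 0.973, 0.0, 0.002]
ft_force: [-0.3, -0.7, 4.9]
grip_width: 0.0219
```

```bash
python3 go.py 0.4122 0.2953 0.2150 202
```

```text
t 14.28 pos [0.4122 0.2954 0.2149] yaw 153.1 q6 -0.698 vel 0.001 F [-0.31 -0.72  4.89] M [-0.111  0.141  0.145] w 0.0219
jt [ -0.172 -32.594 -13.97    0.155  -0.472   0.123]
d mm [ 0.  -0.1 -0.1] rot [-2.00e-02  1.90e-01 -4.89e+01]
```

The torque is climbing (0.123), so the head has met its washer. Another 6°.

step_arm([
  {"dx": 0,"dy": 0,"dz": 0.0004,"rx": 0,"ry": 0,"rz": 2},
  {"dx": 0,"dy": 0,"dz": 0.0004,"rx": 0,"ry": 0,"rz": 4},
  {"dx": 0,"dy": 0,"dz": 0.0004,"rx": 0,"ry": 0,"rz": 6},
  {"dx": 0,"dy": 0,"dz": 0.0004,"rx": 0,"ry": 0,"rz": 6},
  {"dx": 0,"dy": 0,"dz": 0.0004,"rx": 0,"ry": 0,"rz": 6},
])

```text
time: 14.9
position: [0.4122, 0.2954, 0.2149]
tool_rot: [0.283, 0.959, 0.0, 0.002]
ft_force: [-1.6, -0.4, 5.1]
grip_width: 0.0218
```

```bash
python3 go.py 0.4122 0.2953 0.2150 202
```

```text
t 14.9 pos [0.4122 0.2954 0.2149] yaw 147.15 q6 -0.594 vel 0.001 F [-1.63 -0.39  5.09] M [-0.057  0.208  0.173] w 0.0218
jt [ -0.284 -32.554 -14.001   0.128  -0.51    0.153]
d mm [-0.  -0.  -0.1] rot [-1.000e-02  2.000e-01 -5.485e+01]
```

step_arm([
  {"dx": 0,"dy": 0,"dz": 0.0004,"rx": 0,"ry": 0,"rz": 2},
  {"dx": 0,"dy": 0,"dz": 0.0004,"rx": 0,"ry": 0,"rz": 4},
  {"dx": 0,"dy": 0,"dz": 0.0004,"rx": 0,"ry": 0,"rz": 6},
  {"dx": 0,"dy": 0,"dz": 0.0004,"rx": 0,"ry": 0,"rz": 6},
  {"dx": 0,"dy": 0,"dz": 0.0004,"rx": 0,"ry": 0,"rz": 6},
])

```text
time: 15.52
position: [0.4123, 0.2953, 0.2148]
tool_rot: [0.332, 0.943, 0.0, 0.002]
ft_force: [-0.9, -0.8, 6.0]
grip_width: 0.0217
```

```bash
python3 go.py 0.4122 0.2953 0.2150 202; python3 tq.py; python3 look.py 9 wrist >/dev/null;  python3 - <<'E'
from h import *
c=dict(np.load("wrist9.npz")); im=c["img"]
a=cv2.resize(im[192:222,260:296],None,fx=20,fy=20,interpolation=cv2.INTER_LANCZOS4)
cv2.imwrite("pics/c11.png",cv2.convertScaleAbs(a,alpha=1.5))
E
```

```text
t 15.53 pos [0.4123 0.2953 0.2148] yaw 141.19 q6 -0.49 vel 0.002 F [-0.86 -0.82  6.02] M [-0.135  0.197  0.175] w 0.0217
jt [ -0.195 -32.618 -13.96    0.189  -0.469   0.161]
d mm [ 0.1 -0.1 -0.2] rot [-1.000e-02  2.300e-01 -6.081e+01]
t 15.93 Mz [0.183 0.17  0.184 0.161 0.145 0.157 0.184 0.144] mean 0.166 J6 [0.16 0.16 0.16 0.16 0.16 0.16 0.16 0.16] Fz 5.65 q6 -0.4899 z 0.2148
```

View pics/c11.png

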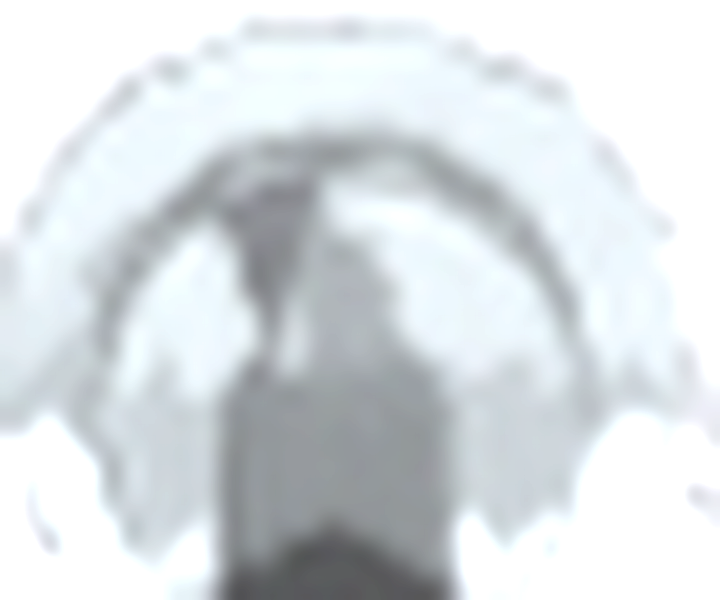

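The blade is still seated, with the slot trailing by about 11-17° (play plus compliance). Torque is 0.16 N m and the target is about 0.2. I continue with 5°.

step_arm([
  {"dx": 0,"dy": 0,"dz": 0.0004,"rx": 0,"ry": 0,"rz": 1.5},
  {"dx": 0,"dy": 0,"dz": 0.0004,"rx": 0,"ry": 0,"rz": 3},
  {"dx": 0,"dy": 0,"dz": 0.0004,"rx": 0,"ry": 0,"rz": 4.5},
  {"dx": 0,"dy": 0,"dz": 0.0004,"rx": 0,"ry": 0,"rz": 5},
  {"dx": 0,"dy": 0,"dz": 0.0004,"rx": 0,"ry": 0,"rz": 5},
])

```text
time: 16.6
position: [0.4123, 0.2953, 0.2148]
tool_rot: [0.373, 0.928, 0.0, 0.002]
ft_force: [-1.5, -1.2, 5.7]
grip_width: 0.022
```

```bash
python3 go.py 0.4122 0.2953 0.2150 202; python3 tq.py
```

```text
t 16.6 pos [0.4123 0.2953 0.2148] yaw 136.25 q6 -0.403 vel 0.003 F [-1.47 -1.25  5.72] M [-0.119  0.179  0.213] w 0.022
jt [ -0.307 -32.538 -13.987   0.183  -0.513   0.213]
d mm [ 0.1 -0.  -0.2] rot [-1.000e-02  2.500e-01 -6.575e+01]
t 17.0 Mz [0.179 0.155 0.152 0.178 0.228 0.277 0.197 0.201] mean 0.196 J6 [0.205 0.203 0.203 0.203 0.203 0.203 0.203 0.203] Fz 5.63 q6 -0.4033 z 0.2148
```

J6 gives 0.203 and mean Mz 0.196 N m, so the screw is firm. I stop here, ease back inside the blade's play to release the torque, then lift.

step_arm([
  {"dx": 0,"dy": 0,"dz": 0.0003,"rx": 0,"ry": 0,"rz": -2},
  {"dx": 0,"dy": 0,"dz": 0.0002,"rx": 0,"ry": 0,"rz": -4},
  {"dx": 0,"dy": 0,"dz": 0.0001,"rx": 0,"ry": 0,"rz": -6},
  {"dx": 0,"dy": 0,"dz": 0,"rx": 0,"ry": 0,"rz": -8},
  {"dx": 0,"dy": 0,"dz": 0,"rx": 0,"ry": 0,"rz": -8},
])

```text
time: 17.62
position: [0.4123, 0.2953, 0.2148]
tool_rot: [0.307, 0.952, 0.0, 0.002]
ft_force: [-1.0, -0.5, 4.4]
grip_width: 0.0218
```

```bash
python3 go.py 0.4122 0.2953 0.2150 202; python3 tq.py
```

```text
t 17.62 pos [0.4123 0.2953 0.2148] yaw 144.26 q6 -0.543 vel 0.013 F [-0.99 -0.47  4.42] M [0.029 0.124 0.099] w 0.0218
jt [-2.6600e-01 -3.3040e+01 -1.3958e+01 -1.9000e-02 -3.2100e-01 -8.0000e-03]
d mm [ 0.1 -0.1 -0.2] rot [-2.000e-02  2.500e-01 -5.774e+01]
t 18.02 Mz [0.023 0.069 0.074 0.044 0.022 0.009 0.106 0.035] mean 0.048 J6 [0.036 0.049 0.053 0.053 0.053 0.053 0.053 0.053] Fz 4.34 q6 -0.543 z 0.2148
```

step_arm([
  {"dx": 0,"dy": 0,"dz": 0,"rx": 0,"ry": 0,"rz": -2},
  {"dx": 0,"dy": 0,"dz": -0.0003,"rx": 0,"ry": 0,"rz": -3.5},
  {"dx": 0,"dy": 0,"dz": -0.001,"rx": 0,"ry": 0,"rz": -3.5},
  {"dx": 0,"dy": 0,"dz": -0.002,"rx": 0,"ry": 0,"rz": -3.5},
  {"dx": 0,"dy": 0,"dz": -0.003,"rx": 0,"ry": 0,"rz": -3.5},
])

```text
time: 18.65
position: [0.4122, 0.2953, 0.2175]
tool_rot: [0.278, 0.961, 0.0, 0.002]
ft_force: [0.4, -0.1, -2.1]
grip_width: 0.0219
```

```bash
python3 go.py 0.4122 0.2953 0.30 150
```

```text
t 18.65 pos [0.4122 0.2953 0.2175] yaw 147.74 q6 -0.604 vel 0.026 F [ 0.43 -0.13 -2.06] M [ 0.277 -0.234  0.055] w 0.0219
jt [-2.3300e-01 -3.5822e+01 -1.4673e+01 -1.5800e-01  2.6800e-01  8.0000e-03]
d mm [ -0.3   0.  -82.5] rot [ 0.06  0.2  -2.26]
```

Free of torque (J6 ≈ 0). I lift clear and back off a little along tool -x for a look at the screw.

step_arm([
  {"dx": 0,"dy": 0,"dz": -0.005,"rx": 0,"ry": 0,"rz": 0},
  {"dx": 0,"dy": 0,"dz": -0.02,"rx": 0,"ry": 0,"rz": 0},
  {"dx": 0,"dy": 0,"dz": -0.045,"rx": 0,"ry": 0,"rz": 0},
  {"dx": -0.015,"dy": 0,"dz": -0.075,"rx": 0,"ry": 0.2,"rz": 0},
  {"dx": -0.025,"dy": 0,"dz": -0.085,"rx": 0,"ry": 0.2,"rz": 0},
])

```text
time: 19.27
position: [0.4344, 0.282, 0.3047]
tool_rot: [0.278, 0.961, 0.002, 0.002]
ft_force: [0.3, -0.2, -0.0]
grip_width: 0.0217
```

```bash
python3 look.py 10 wrist|tail -4;  python3 go.py 0.413 -0.15 0.31 60; python3 - <<'E'
from h import *
c=dict(np.load("wrist10.npz")); im=c["img"]
a=cv2.resize(im[135:235,223:333],None,fx=6,fy=6,interpolation=cv2.INTER_CUBIC)
cv2.imwrite("pics/c12.png",a)
E
```

```text
tool_rot [0.2778 0.9606 0.0016 0.0019]
ft_force [ 0.3301 -0.1515 -0.0494]
moment [ 0.089  -0.1432 -0.0116]
grip_width 0.0217
t 19.32 pos [0.4356 0.2815 0.305 ] yaw 147.7 q6 -0.648 vel 0.046 F [ 1.99 -0.35 -0.8 ] M [ 0.052 -0.221  0.015] w 0.0218
jt [ 1.0790e+00 -3.3366e+01 -1.6384e+01  2.5000e-01  4.3600e-01 -2.3000e-02]
d mm [-211.5 -376.8   -5.8] rot [ 4.00e-01 -1.00e-02  8.77e+01]
```

View pics/c12.png

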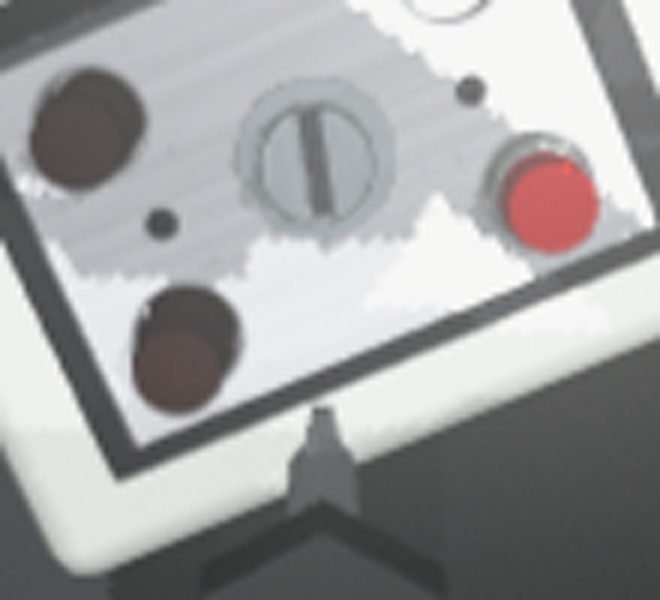

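The slot now stands at about 155°, so the screw turned about 47° (0.8 rad) from its initial 202°. The vials are all standing. Now I carry the driver back to the stand.

step_arm([
  {"dx": -0.007,"dy": -0.014,"dz": 0,"rx": 0,"ry": 0,"rz": 9},
  {"dx": -0.02,"dy": -0.04,"dz": 0,"rx": 0,"ry": 0,"rz": 19},
  {"dx": -0.04,"dy": -0.08,"dz": 0,"rx": 0,"ry": 0,"rz": 29},
  {"dx": -0.06,"dy": -0.12,"dz": 0,"rx": 0,"ry": 0,"rz": 39},
  {"dx": -0.08,"dy": -0.16,"dz": 0,"rx": 0,"ry": 0,"rz": 49},
])

```text
time: 19.95
position: [0.4165, 0.1023, 0.3036]
tool_rot: [0.653, 0.757, 0.002, 0.001]
ft_force: [0.5, -0.2, -0.5]
grip_width: 0.0222
```

```bash
python3 go.py 0.391 -0.184 0.30 30
```

```text
t 19.95 pos [0.4165 0.1023 0.3036] yaw 98.39 q6 -0.169 vel 0.845 F [ 0.46 -0.23 -0.51] M [-0.024 -0.068 -0.003] w 0.0222
jt [  4.178 -26.555 -17.254   0.137   0.243  -0.359]
d mm [-279.5  -67.     3. ] rot [ 0.16 -0.18 68.39]
```

step_arm([
  {"dx": -0.04,"dy": -0.01,"dz": 0,"rx": 0,"ry": 0,"rz": 10},
  {"dx": -0.085,"dy": -0.021,"dz": 0,"rx": 0,"ry": 0,"rz": 20},
  {"dx": -0.13,"dy": -0.032,"dz": 0,"rx": 0,"ry": 0,"rz": 30},
  {"dx": -0.175,"dy": -0.042,"dz": 0,"rx": 0,"ry": 0,"rz": 40},
  {"dx": -0.215,"dy": -0.052,"dz": 0,"rx": 0,"ry": 0,"rz": 50},
])

```text
time: 20.58
position: [0.3954, -0.1192, 0.3023]
tool_rot: [0.914, 0.407, 0.001, -0.001]
ft_force: [0.7, -0.2, -0.7]
grip_width: 0.0218
```

```bash
python3 go.py 0.391 -0.184 0.30 30
```

```text
t 20.57 pos [ 0.3954 -0.1192  0.3023] yaw 48.01 q6 0.164 vel 0.759 F [ 0.68 -0.2  -0.67] M [ 0.003 -0.036 -0.01 ] w 0.0218
jt [ 2.6960e+00 -2.6229e+01 -1.6758e+01 -3.0000e-03  1.1200e-01 -4.3700e-01]
d mm [-51.1  40.1   2.1] rot [-0.05 -0.18 18.01]
```

step_arm([
  {"dx": -0.03,"dy": 0.02,"dz": 0,"rx": 0,"ry": 0,"rz": 8},
  {"dx": -0.045,"dy": 0.035,"dz": 0,"rx": 0,"ry": -0.1,"rz": 15},
  {"dx": -0.051,"dy": 0.04,"dz": 0.002,"rx": 0,"ry": -0.2,"rz": 18},
  {"dx": -0.051,"dy": 0.04,"dz": 0.002,"rx": 0,"ry": -0.2,"rz": 18},
  {"dx": -0.051,"dy": 0.04,"dz": 0.002,"rx": 0,"ry": -0.2,"rz": 18},
])

```text
time: 21.2
position: [0.3905, -0.1831, 0.2995]
tool_rot: [0.966, 0.259, -0.001, -0.001]
ft_force: [-0.6, -0.6, -1.5]
grip_width: 0.0219
```

```bash
python3 look.py 11 wrist >/dev/null;  python3 go.py 0.391 -0.184 0.30 30; python3 - <<'E'
from h import *
from scipy.spatial.transform import Rotation as Ro
np.set_printoptions(precision=4,suppress=True)
c=dict(np.load("wrist11.npz")); im=c["img"]
a=cv2.resize(im[125:235,223:343],None,fx=5,fy=5,interpolation=cv2.INTER_CUBIC)
cv2.imwrite("pics/c13.png",a)
E
```

```text
t 21.25 pos [ 0.3907 -0.183   0.2997] yaw 30.07 q6 0.348 vel 0.007 F [-0.77 -0.08 -1.07] M [-0.033  0.017 -0.034] w 0.022
jt [-1.7700e-01 -2.7031e+01 -1.7495e+01  7.0000e-02  1.2000e-02 -2.0000e-03]
d mm [-0.2  1.  -0.3] rot [-0.12  0.04  0.07]
```

View pics/c13.png

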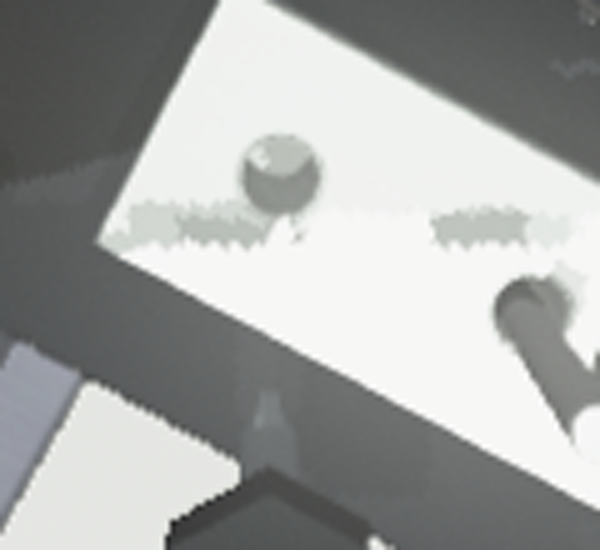

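```bash
python3 - <<'E'
from h import *
from scipy.spatial.transform import Rotation as Ro
np.set_printoptions(precision=4,suppress=True)
c=dict(np.load("wrist11.npz"));R=Ro.from_quat(c["rot"]).as_matrix();p=c["pos"]
h=ray(c,278.8,159.2,.078);f=ray(c,276.2,202.6,p[2]-.1231)
print("hole",h,R.T@(h-p),"tipfront",f,R.T@(f-p),"diff tool",R.T@(h-f), "width", np.linalg.norm(ray(c,223+242/5,159.2,.078)-ray(c,223+321/5,159.2,.078)))
E
```

```text
hole [ 0.4142 -0.1709  0.078 ] [0.0268 0.0019 0.2215] tipfront [ 0.3955 -0.1791  0.1764] [ 0.0063 -0.0006  0.1231] diff tool [0.0204 0.0025 0.0984] width 0.015297052556312436
```

step_arm([
  {"dx": 0.012,"dy": 0.001,"dz": 0,"rx": -0.1,"ry": 0,"rz": 0},
  {"dx": 0.0265,"dy": 0.0025,"dz": 0.01,"rx": -0.1,"ry": 0,"rz": 0},
  {"dx": 0.0265,"dy": 0.0025,"dz": 0.04,"rx": -0.1,"ry": 0,"rz": 0},
  {"dx": 0.0265,"dy": 0.0025,"dz": 0.075,"rx": -0.1,"ry": 0,"rz": 0},
  {"dx": 0.0265,"dy": 0.0025,"dz": 0.08,"rx": -0.1,"ry": 0,"rz": 0},
])

```text
time: 21.88
position: [0.4139, -0.1701, 0.2174]
tool_rot: [0.966, 0.26, -0.002, -0.002]
ft_force: [0.1, 0.8, -0.9]
grip_width: 0.0215
```

```bash
python3 look.py 12 wrist >/dev/null;  python3 go.py 0.4149 -0.1719 0.209 30; python3 - <<'E'
from h import *
c=dict(np.load("wrist12.npz")); im=c["img"]
a=cv2.resize(im[170:225,248:308],None,fx=10,fy=10,interpolation=cv2.INTER_CUBIC)
cv2.imwrite("pics/c14.png",a)
E
```

```text
t 21.93 pos [ 0.4145 -0.1707  0.2181] yaw 30.13 q6 0.405 vel 0.036 F [ 0.71  0.24 -1.14] M [-0.011  0.035  0.012] w 0.0221
jt [ 6.7000e-02 -3.1085e+01 -1.3794e+01  6.8000e-02 -2.8000e-02  2.0000e-03]
d mm [-0.2  1.2  9.1] rot [-0.22  0.12  0.13]
```

View pics/c14.png

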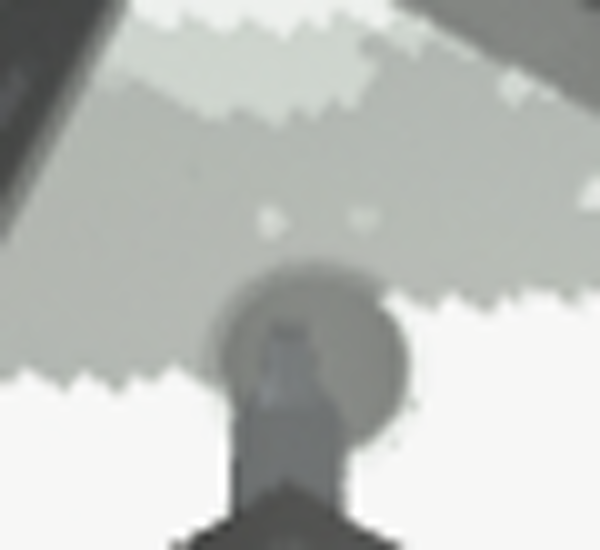

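```bash
python3 - <<'E'
from h import *
from scipy.spatial.transform import Rotation as Ro
np.set_printoptions(precision=4,suppress=True)
c=dict(np.load("wrist12.npz"));R=Ro.from_quat(c["rot"]).as_matrix();p=c["pos"]
h=ray(c,278.75,205.35,.078);f=ray(c,276.25,202.1,p[2]-.1231)
print("pos",p,"hole",h,"tipfront",f,"diff tool",R.T@(h-f))
ex=R[:,0]; d=R.T@(h-f); print("TCP target",p+R[:,0]*(d[0]+.006)+R[:,1]*d[1])
E
```

```text
pos [ 0.4139 -0.1701  0.2174] hole [ 0.4142 -0.1706  0.078 ] tipfront [ 0.4188 -0.1658  0.0943] diff tool [-0.0063  0.0019  0.0163]
TCP target [ 0.4146 -0.172   0.2174]
```

step_arm([
  {"dx": -0.0004,"dy": 0.0012,"dz": 0,"rx": -0.2,"ry": 0.1,"rz": 0},
  {"dx": -0.0004,"dy": 0.0012,"dz": 0.004,"rx": -0.2,"ry": 0.1,"rz": 0},
  {"dx": -0.0004,"dy": 0.0012,"dz": 0.009,"rx": -0.2,"ry": 0.1,"rz": 0},
  {"dx": -0.0004,"dy": 0.0012,"dz": 0.013,"rx": -0.2,"ry": 0.1,"rz": 0},
  {"dx": -0.0004,"dy": 0.0012,"dz": 0.015,"rx": -0.2,"ry": 0.1,"rz": 0},
])

```text
time: 22.55
position: [0.4146, -0.1719, 0.2029]
tool_rot: [0.966, 0.26, -0.0, -0.0]
ft_force: [0.2, 0.1, -0.2]
grip_width: 0.022
```

```bash
python3 look.py 13 wrist >/dev/null;  python3 go.py 0.4147 -0.172 0.138 30; python3 - <<'E'
from h import *
c=dict(np.load("wrist13.npz")); im=c["img"]
a=cv2.resize(im[170:225,248:308],None,fx=10,fy=10,interpolation=cv2.INTER_CUBIC)
cv2.imwrite("pics/c15.png",a)
E
```

```text
t 22.6 pos [ 0.4145 -0.1719  0.2028] yaw 30.12 q6 0.402 vel 0.008 F [ 0.66 -0.06 -0.9 ] M [0.023 0.002 0.019] w 0.0215
jt [ 2.2000e-02 -3.1767e+01 -1.3227e+01  6.8000e-02 -1.9000e-02  0.0000e+00]
d mm [ 0.1  0.3 64.8] rot [-0.06  0.03  0.12]
```

View pics/c15.png

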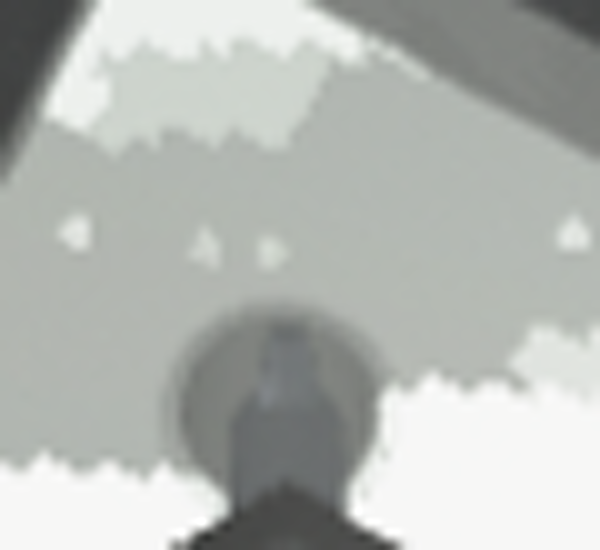

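The hole (columns 178-380, centre 279) and the tip (287) are within about 0.5 mm, so I correct by -0.4 mm in y and insert.

step_arm([
  {"dx": 0,"dy": -0.0004,"dz": 0.006,"rx": 0,"ry": 0,"rz": 0},
  {"dx": 0,"dy": -0.0004,"dz": 0.014,"rx": 0,"ry": 0,"rz": 0},
  {"dx": 0,"dy": -0.0004,"dz": 0.022,"rx": 0,"ry": 0,"rz": 0},
  {"dx": 0,"dy": -0.0004,"dz": 0.03,"rx": 0,"ry": 0,"rz": 0},
  {"dx": 0,"dy": -0.0004,"dz": 0.035,"rx": 0,"ry": 0,"rz": 0},
])

```text
time: 23.22
position: [0.4141, -0.1714, 0.1671]
tool_rot: [0.966, 0.26, -0.001, -0.001]
ft_force: [0.8, 1.0, 0.2]
grip_width: 0.0218
```

```bash
python3 go.py 0.4145 -0.1717 0.137 30
```

```text
t 23.23 pos [ 0.4141 -0.1714  0.1671] yaw 30.11 q6 0.403 vel 0.109 F [0.76 1.03 0.22] M [-0.028  0.048  0.006] w 0.0218
jt [  0.053 -32.711 -11.115   0.11    0.043  -0.   ]
d mm [ 0.2  0.5 30.1] rot [-0.1   0.05  0.11]
```

No lateral load, so I continue to just above the seat.

step_arm([
  {"dx": 0,"dy": 0.0003,"dz": 0.008,"rx": -0.1,"ry": 0,"rz": 0},
  {"dx": 0,"dy": 0.0003,"dz": 0.016,"rx": -0.1,"ry": 0,"rz": 0},
  {"dx": 0,"dy": 0.0003,"dz": 0.023,"rx": -0.1,"ry": 0,"rz": 0},
  {"dx": 0,"dy": 0.0003,"dz": 0.028,"rx": -0.1,"ry": 0,"rz": 0},
  {"dx": 0,"dy": 0.0003,"dz": 0.03,"rx": -0.1,"ry": 0,"rz": 0},
])

```text
time: 23.85
position: [0.4142, -0.1715, 0.1367]
tool_rot: [0.966, 0.26, -0.0, -0.0]
ft_force: [-1.0, 0.3, -0.4]
grip_width: 0.0218
```

```bash
python3 go.py 0.4145 -0.1717 0.135 30
```

```text
t 23.85 pos [ 0.4142 -0.1715  0.1367] yaw 30.11 q6 0.404 vel 0.04 F [-1.    0.34 -0.42] M [-0.029 -0.005 -0.015] w 0.0218
jt [-1.700e-02 -3.351e+01 -9.284e+00  5.300e-02  2.100e-02 -0.000e+00]
d mm [0.2 0.3 1.7] rot [-0.02  0.05  0.11]
```

step_arm([
  {"dx": 0,"dy": 0,"dz": 0.0005,"rx": 0,"ry": 0,"rz": 0},
  {"dx": 0,"dy": 0,"dz": 0.001,"rx": 0,"ry": 0,"rz": 0},
  {"dx": 0,"dy": 0,"dz": 0.0014,"rx": 0,"ry": 0,"rz": 0},
  {"dx": 0,"dy": 0,"dz": 0.0018,"rx": 0,"ry": 0,"rz": 0},
  {"dx": 0,"dy": 0,"dz": 0.0018,"rx": 0,"ry": 0,"rz": 0},
])

```text
time: 24.48
position: [0.4143, -0.1716, 0.1351]
tool_rot: [0.966, 0.26, -0.0, 0.0]
ft_force: [0.5, 0.6, 1.8]
grip_width: 0.0219
```

```bash
python3 go.py 0.4145 -0.1717 0.135 30
```

```text
t 24.48 pos [ 0.4143 -0.1716  0.1351] yaw 30.11 q6 0.404 vel 0.002 F [0.51 0.64 1.77] M [0.003 0.079 0.032] w 0.0219
jt [ 7.9000e-02 -3.2676e+01 -9.1020e+00  1.1400e-01 -1.1700e-01  2.0000e-03]
d mm [0.1 0.2 0.1] rot [-0.01  0.05  0.11]
```

Seated: z is 0.1351 as at the start, with light contact. I release.

step_arm([
  {"dx": 0,"dy": 0,"dz": 0,"rx": 0,"ry": 0,"rz": 0},
  {"dx": 0,"dy": 0,"dz": 0,"rx": 0,"ry": 0,"rz": 0},
  {"dx": 0,"dy": 0,"dz": 0,"rx": 0,"ry": 0,"rz": 0},
  {"dx": 0,"dy": 0,"dz": 0,"rx": 0,"ry": 0,"rz": 0},
  {"dx": 0,"dy": 0,"dz": 0,"rx": 0,"ry": 0,"rz": 0},
], gripper=0.5)

```text
time: 25.1
position: [0.4143, -0.1716, 0.1351]
tool_rot: [0.966, 0.26, -0.0, 0.0]
ft_force: [-0.5, 0.2, -0.1]
grip_width: 0.043
```

step_arm([
  {"dx": 0,"dy": 0,"dz": -0.01,"rx": 0,"ry": 0,"rz": 0},
  {"dx": 0,"dy": 0,"dz": -0.03,"rx": 0,"ry": 0,"rz": 0},
  {"dx": 0,"dy": 0,"dz": -0.07,"rx": 0,"ry": 0,"rz": 0},
  {"dx": 0,"dy": 0,"dz": -0.12,"rx": 0,"ry": 0,"rz": 0},
  {"dx": 0,"dy": 0,"dz": -0.17,"rx": 0,"ry": 0,"rz": 0},
])

```text
time: 25.72
position: [0.414, -0.1713, 0.3072]
tool_rot: [0.966, 0.26, -0.0, 0.0]
ft_force: [1.0, -0.1, -0.1]
grip_width: 0.0433
```

```bash
python3 look.py 14 wrist top scene; python3 - <<'E'
from h import *
c=dict(np.load("wrist14.npz"));t=dict(np.load("top14.npz"))
a=cv2.resize(c["img"][140:230,225:345],None,fx=5,fy=5,interpolation=cv2.INTER_CUBIC)
b=cv2.resize(t["img"][205:285,100:185],None,fx=5,fy=5,interpolation=cv2.INTER_CUBIC)
cv2.imwrite("pics/c16.png",a);cv2.imwrite("pics/c17.png",b)
E
```

```text
time 25.725
q [-0.6421  0.2004  1.7675 -0.0007  1.1736  0.4035]
position [ 0.414  -0.1713  0.3072]
tool_rot [ 0.9657  0.2597 -0.0002  0.0002]
ft_force [ 1.0467 -0.1314 -0.1403]
moment [-0.0348 -0.1094 -0.0215]
grip_width 0.0433
```

View pics/c16.png

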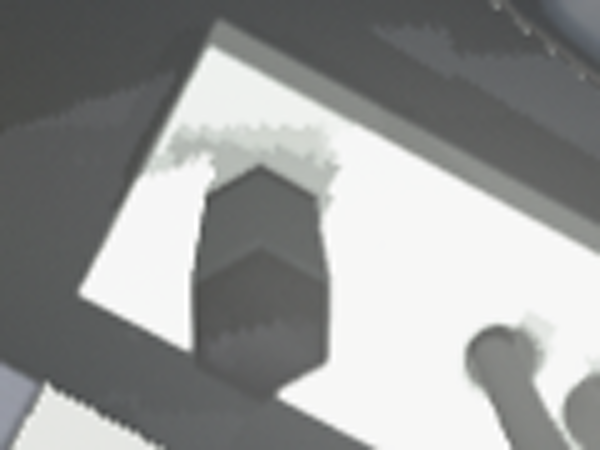

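View pics/c17.png

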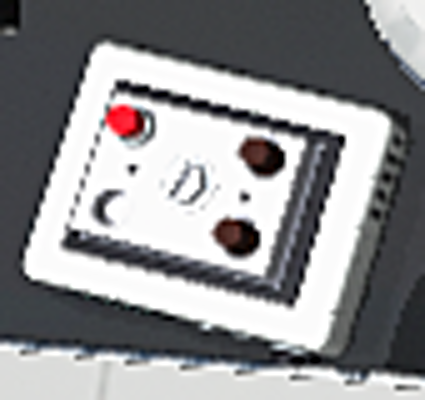

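View pics/scene14.png

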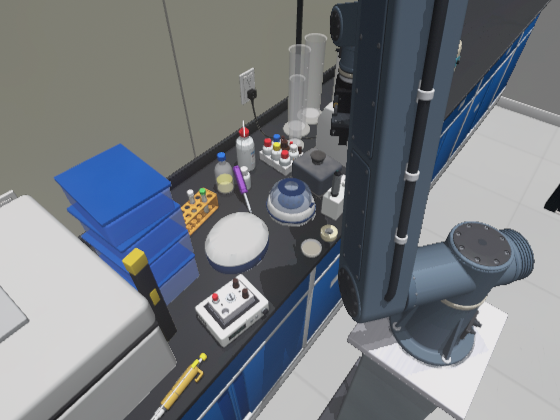

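The driver stands upright in its hole, and heater and vials look unchanged. The purple look-alike may look different from the first picture, so I compare it, along with the handle height.

```bash
python3 - <<'E'
from h import *
S=[cv2.imread(f"pics/scene{k}.png")[150:220,215:285] for k in(0,3,6,14)]
T=[cv2.imread(f"pics/top{k}.png")[125:180,250:320] for k in(0,3,6,14)]
r=lambda L:np.hstack([cv2.resize(i,(195,195),interpolation=cv2.INTER_CUBIC) for i in L])
cv2.imwrite("pics/c18.png",np.vstack([r(S),r(T)]))
for n in("wrist2","top0","wrist14","top14"):
    X,m=cloud(dict(np.load(n+".npz")));k=m&(abs(X[...,0]-.414)<.02)&(abs(X[...,1]+.172)<.02)&(X[...,2]<.2)
    q=X[k];h=q[q[:,2]>.165]
    print(n,q[:,2].max() if len(q) else None,np.median(h[:,2]),h[:,:2].mean(0))
a=cv2.imread("pics/top0.png").astype(int);b=cv2.imread("pics/top14.png").astype(int)
d=(np.abs(a-b).max(2)>60).astype(np.uint8);d=cv2.morphologyEx(d,cv2.MORPH_OPEN,np.ones((3,3)))
n,l,st,ce=cv2.connectedComponentsWithStats(d)
for s,c in zip(st[1:],ce[1:]):
    if s[4]>25:print(s,c.round())
E
```

```text
wrist2 0.17398038624207854 0.17203248605874927 [ 0.41406364 -0.17101291]
top0 0.17649981409751134 0.1718959737783325 [ 0.41310164 -0.17077804]
wrist14 0.17461570803427143 0.17193981937587388 [ 0.41594464 -0.17017424]
top14 None nan [nan nan]
[284 122  24  36 308] [295. 138.]
[273 140   9   9  70] [277. 144.]
[387 155  13  12 114] [393. 161.]
[ 372  159   75   87 2965] [410. 206.]
[369 165  17  14  93] [376. 173.]
[273 168   7  10  34] [276. 173.]
[ 288  191   97  106 3280] [336. 254.]
[452 207  15  26 183] [460. 219.]
[399 226  53  69 995] [427. 263.]
[379 228  10   9  48] [383. 232.]
[316 232  13  10  56] [322. 237.]
[375 241  10   7  56] [379. 244.]
[394 250   6  11  44] [397. 256.]
[ 487  251   73   29 1000] [531. 265.]
[  349   273   211   147 21698] [472. 349.]
[349 276  45  23 607] [372. 287.]
[    0   285   199   135 20252] [ 83. 364.]
[ 249  290  100   26 1229] [292. 302.]
[ 184  318   58   46 1439] [207. 338.]
[ 236  340  125   22 1485] [301. 351.]
[223 349  10  14  75] [227. 355.]
[188 366  12  12  74] [193. 371.]
[218 386  12   6  62] [223. 388.]
[ 260  387   99   33 2390] [309. 404.]
[215 392  23  28 477] [227. 406.]
  return _methods._mean(a, axis=axis, dtype=dtype,
  ret = ret.dtype.type(ret / rcount)
<stdin>:9: RuntimeWarning: Mean of empty slice.
  ret = um.true_divide(
```

View pics/c18.png

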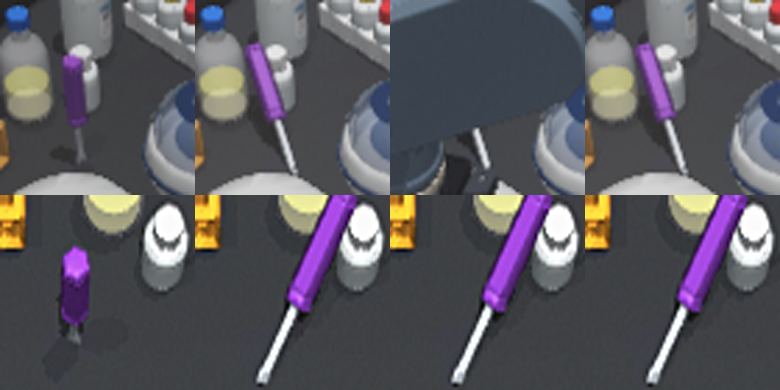

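View pics/top14.png

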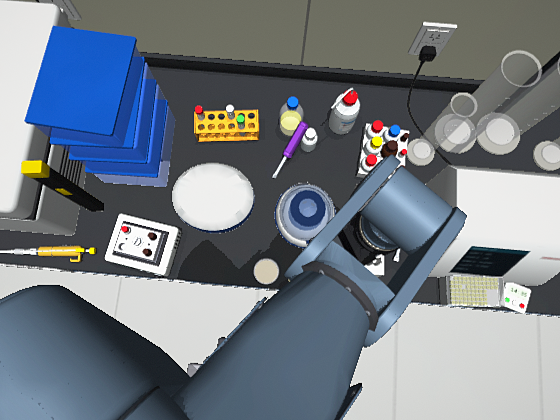

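The purple and turquoise look-alikes were both balanced free on their blades. They toppled by themselves in the first seconds: turquoise was already down at 1.45 s and purple at 3.4 s, and the arm was never near either. They're no part of the job, so I leave them. The driver's handle top is at 0.172 m, exactly as before. I hand in.

```bash
python3 - <<'E'
from rig import telemetry, robot
print(robot.hand_in()); o=telemetry.get_obs(); print(o["time"],o["position"])
E
```

```text
the job is handed in; nothing more can be done
None
the job is handed in; nothing more can be done
```

The screw is tightened to firm, the screwdriver is back in its hole, and I handed the job in at about 26 s of the 61 s allowed.

- **Tightening:** I kept the blade seated with about 5–6 N and turned clockwise until joint 6 read 0.20 N m. The averaged wrist moment agreed at 0.196 N m. The slot went from about 202° to 155°, roughly 0.8 rad. Single wrist-moment readings scattered by up to about 0.08 N m, so I relied on the joint torque and averages.
- **Screwdriver:** It went down to the same height it was drawn from (gripper at z = 0.1351 m), and its handle top measures 0.172 m as before. It looks upright, and the gripper is open and clear of it.
- **Surroundings:** The three vials and the heater look unchanged in the last pictures. The top camera could not confirm the driver's height at the end because the arm blocked it, so that check rests on the wrist camera alone.
- **Not as at the start:** The purple and turquoise look-alike screwdrivers are now lying over. They were balanced on their blades at the start and fell within the first few seconds. The arm was nowhere near the purple one. It passed the turquoise one on the way to the stand, at height, with no contact force in the readings. I left both where they fell.

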